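Nest the turned bowls and peel a tray for them off the stuck stack

ROBOT

A 7-joint arm with a two-finger parallel gripper is mounted at the origin on the work surface. World frame = base frame: x ahead of the robot, y to its left, z up, the work surface at z = 0. Lengths are in m, angles in rad, forces in N, time in s.
With the tool pointing down it reaches from about 0.35 to 0.9 m from the base axis. Payload 8.1 kg.
Tool frame: the origin (TCP) lies on the centre line of the jaws, within the pads' length; the fingertips stand 17 mm ahead of it and the grasp point (between the pads) lies 2 mm behind it (arm.finger_overhang is the distance from the TCP to the fingertips, in m); z points along the fingers, y is the direction in which the jaws open and shut (so a half turn about z gives the same grasp; the last joint's range is limited). The gripper opens to 85 mm and grips with 20 to 120 N. Pads are 22 mm wide; open, the fingers measure 114 mm over their backs; the gripper's body (76 mm by 85 mm) begins 54 mm behind the grasp point. The pads swing forward as they close: fully open they stand 13 mm farther back than shut.
Start: joints at [-1.257, 0.434, 0.025, 1.573, -0.012, 1.134, -0.075], TCP at [0.253, 0.571, 0.248] pointing down, gripper open.
Joint ranges: [-2.62, 2.62], [-0.44, 2.09], [-1.27, 1.32], [0.08, 2.57], [-1.32, 4.46], [0.12, 2], [-2.74, 2.74]. Speed limits (rad/s): [2.22, 2.22, 3.01, 3.01, 3.14, 3.14, 3.14].

INTERFACE

Orientations are given as a unit quaternion [w, x, y, z].
In Python, from cell import arm, cams gives the robot as it stands.
- The arm moves only by the tool step_arm, never from a script. Its argument "motion" is a list of rows, each a list of 7 numbers: the turn, a rotation vector about the tool's x, y, z normalised to -1 to 1, where 1 is pi rad, then the shift along the tool's x, y, z normalised to -1 to 1, where 1 is 100 mm, then the opening, from 0 (shut) to 1 (fully open). A call has 1 to 8 rows; each row shifts and turns the pose as measured when the row begins, along the tool's axes as they then stand; what a row does not reach is not made up. A row lasts 1/12 s, in which the tool goes at most 41.7 mm and 7.16 degrees, less where a joint would pass 70% of its speed; a pose out of reach is approached as far as the arm can. A call with a number of a shift or a turn outside -1 to 1 is refused whole. A call with a gripper value outside its range is refused whole. The fingers move at their own pace and stop on an object; "grip_force" is the grip in N (left out, the last holds). Time passes only in rows, so rows that do not move let the fingers close. It gives the time, the measured TCP pose, the force and the opening at its end, in the units of the state.
- arm.get_state(): the state, without advancing time (a new reading comes with each control period).
- cams.camera(name): name is "scene" or "top" or "wrist"; returns a dict with "color" (400x640x3 uint8, red, green, blue), "mtx" (3x3 intrinsics, pixels), "R" (3x3) and "t" (3): a world point X has camera coordinates R X + t. Camera axes: x right, y down, z forward; pixel columns grow to the right and rows downward; lengths in m; the calibration is good to about 2 mm. A picture is of the moment at which its call begins. There is no depth.
- arm.close_job(): hands the job in, once; it reports no verdict.
The state is a dict: "t": time; "joints": joint angles; "joint_velocities": joint speeds; "joint_torque": joint torques, N m; "tool_pos": TCP position; "orientation": TCP orientation; "force": force on the tool from outside, world axes, zero at the start; "ft_torque": the same for the moment, N m; "opening": finger opening in m.
Only numpy, scipy, OpenCV 4.12 (cv2) and the standard library are available. Lean on these libraries where they do the work, as an engineer would, in place of code of your own. Each camera call takes 0.05 s, during which the arm holds its last target. There are 200 camera calls.

TASK

This turned bowl set is to go out on one of the red lacquered trays. Nest the three bowls in size order, the small one seated in the medium one and the medium one in the large one standing on the bench; then, because the trays have stuck together, peel the top tray off by lifting one corner well up while the opposite corner is still down in the stack, so that the other trays stay standing where they are, bring it over and finish holding it up level beside the nested bowls (not over them), 15 cm or more above the bench and without letting go, so that I can set the bowls on it. Leave everything else on the bench alone.

Things in the scene. Friction and masses are not known exactly. Their poses are not given: they have to be found in the camera images.
- large_bowl_mid (a point): largest turned bowl, pale wood, open upward: 120 mm across the rim, 45 mm tall, wall 6 mm, inner floor 8 mm above its foot. The point is its centre, half-way up (22.5 mm over its foot); z is the bowl's axis.
- medium_bowl_mid (a point): middle turned bowl, mid-brown wood, open upward: 90 mm across the rim, 50 mm tall, wall 6 mm and nearly upright at the rim, foot 52 mm across, inner floor 8 mm above its foot. The point is its centre, half-way up (25 mm over its foot). Seated in the large bowl its rim stands 13 mm above the large bowl's rim. 0.12 kg.
- small_bowl_mid (a point): smallest turned bowl, dark wood, open upward: 62 mm across the rim, 54 mm tall, wall 6 mm and nearly upright at the rim, foot 34 mm across. The point is its centre, half-way up (27 mm over its foot). Seated in the medium bowl its rim stands 12 mm above the medium bowl's rim. 0.08 kg.
- stack: the rest of the stack: four nested red trays stuck together, about 0.75 kg in all, loose on the bench, 200 mm along x, 150 mm along y, rim 86 mm high. Origin: centre of its underside. The top tray is nested in it, in line. Half-hard lacquer holds each foot of the top tray with 2 to 3 N until it has risen 3 mm: lifted at one corner about 4 N frees it foot after foot, pulled evenly on all four it takes more than the weight of the stack.
- tray_mid (a point): top tray, red lacquered wood fibre, 0.17 kg, 200 mm along x, 150 mm along y, 39.5 mm tall with its feet. Its rim is an upright lip 4 mm thick, corners rounded (radius 22 mm), 14 mm high outside above the next tray and 10 mm high inside above a ledge: to be pinched from above, one finger inside, one outside. Point: tray's centre, 20 mm above its feet; the rim starts 101.5 mm above the bench.
- corner_pp (a point): rim top of the top tray at its +x, +y corner, 91.5 mm along x and 66.5 mm along y from its centre line, 19.5 mm above tray_mid.
- corner_pn (a point): rim top of the top tray at its +x, -y corner, 91.5 mm along x and 66.5 mm along y from its centre line, 19.5 mm above tray_mid.
- corner_np (a point): rim top of the top tray at its -x, +y corner, 91.5 mm along x and 66.5 mm along y from its centre line, 19.5 mm above tray_mid.
- corner_nn (a point): rim top of the top tray at its -x, -y corner, 91.5 mm along x and 66.5 mm along y from its centre line, 19.5 mm above tray_mid.
- oil_bottle: amber glass bottle of finishing oil with a black cap, 62 mm across, 165 mm tall; a bystander, to be left alone. Origin at the centre of its underside.
- wax_tin: round brass wax tin with a green label, 83 mm across, 36 mm tall; a bystander, to be left alone. Origin at the centre of its underside.
- sanding_block: cork sanding block, 105 x 65 x 37 mm; a bystander, to be left alone. Origin at the centre of its underside.
- cone_centre: turned aluminium cone (live centre), 68 mm across, 58 mm tall, point up; a bystander, to be left alone. Origin at the centre of its underside.
- scroll_chuck: dark steel four-jaw lathe chuck, 94 mm across, 65 mm tall, jaws up; a bystander, to be left alone. Origin at the centre of its underside.
- bowl_gouge: bowl gouge lying flat, dark wooden handle and steel shank, 450 mm long along its x axis, 32 mm high; a bystander, to be left alone. Origin at the centre of its underside.
There are look-alikes about, which are no part of the job. What is meant by the part that bears small_bowl_mid is not blue or pink, and is the larger of those in its own colour.

How it is judged:
By the outcome, as a careful person would: the job done as asked, in the order asked, and still so for the second after the job is handed in, while the arm keeps its last pose, push and grip.
It also fails if it takes over 64 s, if anything falls off the work surface, if the arm or the gripper's body presses on something with over 40 N, if the wrist force passes 120 N, or if a joint passes its speed limit or range.

## Working session

There is one attempt and no reset: what is moved stays moved. The work goes in short steps, Python scripts to look and compute and a tool call to move; the robot and the scene stay as the last step left them, time stands still between calls to the robot, and variables do not carry over. Pictures are saved under pics/ and viewed, about 8 in all and at most 12, crops included, and the job is handed in when it is done.

Besides the shell and the picture viewer there is one more tool, called after "Call:" by a JSON object that holds its "name" and its "arguments". step_arm: Moves the arm, as the interface text tells. Scaled input: -1 to 1 covers 100 mm each way for a shift and pi rad each way for a turn. Its arguments: {"type":"object","properties":{"motion":{"type":"array","items":{"type":"array","items":{"type":"number"}}},"grip_force":{"type":"number"}},"required":["motion"]}

```bash
ls; mkdir -p pics
cat > h.py <<'E'
import numpy as np, cv2
from cell import arm, cams
from scipy.spatial.transform import Rotation as Ro
def snap(n,f=None):
    c=cams.camera(n)
    np.savez('pics/%s.npz'%(f or n),**{k:np.array(v) for k,v in c.items()})
    cv2.imwrite('pics/%s.png'%(f or n),c['color'][:,:,::-1]); return c
def load(f): return dict(np.load('pics/%s.npz'%f))
def px(c,u,v,z):
    d=c['R'].T@np.linalg.inv(c['mtx'])@np.array([u,v,1.]); o=-c['R'].T@c['t']
    return o+d*(z-o[2])/d[2]
def proj(c,X):
    p=c['mtx']@(c['R']@np.array(X)+c['t']); return p[:2]/p[2]
def st():
    s=arm.get_state(); q=s['orientation']; R=Ro.from_quat([q[1],q[2],q[3],q[0]])
    return s,R
E
python3 - <<'E'
from h import *
a=snap('scene','s0');b=snap('top','t0')
im=np.vstack([a['color'],b['color']])[:,:,::-1]
cv2.imwrite('pics/both.png',cv2.resize(im,(480,600),interpolation=cv2.INTER_AREA))
s,R=st();print(s['tool_pos'],R.as_matrix().round(3),s['opening'])
for c in(a,b):print((-c['R'].T@c['t']).round(3),c['R'].round(2).tolist(),c['mtx'].tolist())
E
```

```text
pics
[0.25291049 0.57106858 0.2476009 ] [[-0.914  0.405 -0.   ]
 [ 0.405  0.914 -0.001]
 [-0.    -0.001 -1.   ]] 0.085497623061973
[1.21  0.378 1.294] [[-0.52, 0.85, -0.0], [0.74, 0.45, -0.5], [-0.43, -0.26, -0.87]] [[454.84111086794246, 0.0, 318.9085582843086], [0.0, 454.84111086794246, 190.39996174723646], [0.0, 0.0, 1.0]]
[ 0.439 -0.012  1.065] [[-0.02, -1.0, -0.03], [-0.99, 0.02, -0.15], [0.15, 0.03, -0.99]] [[365.98558054412393, 0.0, 318.4790808359581], [0.0, 365.98558054412393, 196.30411836988588], [0.0, 0.0, 1.0]]
```

View pics/t0.png

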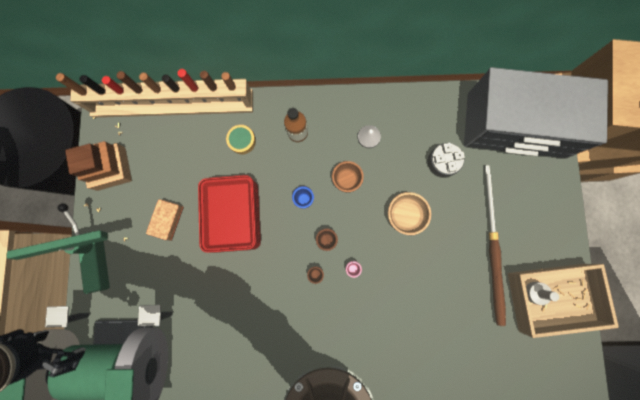

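View pics/s0.png

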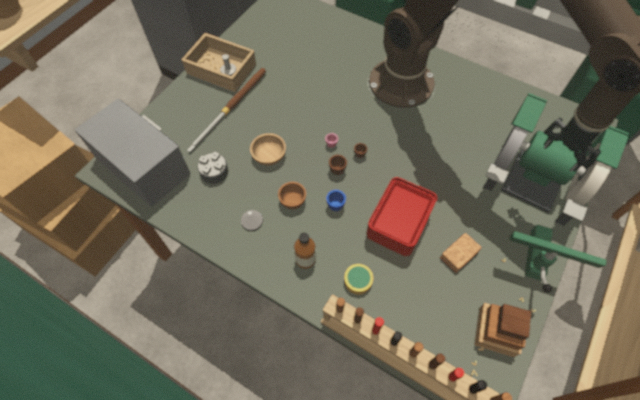

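Top view (t0):
- Stack at about (229,213)
- Large bowl (409,213)
- Medium bowl (347,177)
- Small-bowl candidates: dark (326,239), smaller dark (315,274), blue (303,197) and pink (353,269)

The one meant is the dark one at (326,239), since it is the larger of the two dark ones. I'll confirm in a crop with rims fitted.

Run:
```python
from h import *
b=load('t0');a=load('s0')
# predicted pixels check: fit of rim circle by scanning: project circle and maximise gradient
def fit(c,u,v,z,r):
    g=cv2.GaussianBlur(c['color'],(0,0),0.8).astype(float)
    p0=px(c,u,v,z)[:2]; th=np.linspace(0,2*np.pi,72,endpoint=False)
    def samp(x,y,rr):
        P=np.array([proj(c,[x+rr*np.cos(t),y+rr*np.sin(t),z]) for t in th]).astype(np.float32)
        return cv2.remap(g,P[:,0][None],P[:,1][None],cv2.INTER_LINEAR)[0]
    best=(-1,)
    for dx in np.arange(-.012,.0121,.002):
        for dy in np.arange(-.012,.0121,.002):
            q=p0+[dx,dy]; s=np.median(np.linalg.norm(samp(*q,r+.004)-samp(*q,r-.003),axis=1))
            if s>best[0]:best=(s,q)
    return best
for n,z,r,T,S in(('large',.045,.06,(409,213),(268,149)),('med',.05,.045,(347,177),(292,195)),('small',.054,.031,(326,239),(338,164)),('dark2',.04,.022,(315,274),(360,150))):
    for c,p in((b,T),(a,S)):
        f=fit(c,*p,z,r);print(n,f[0].round(1),f[1].round(4))
# tray: red mask top rim
for c,nm in((b,'t'),(a,'s')):
    im=c['color'].astype(int); m=((im[:,:,0]>110)&(im[:,:,1]<60)&(im[:,:,2]<70)).astype(np.uint8)
    n,l,s,ce=cv2.connectedComponentsWithStats(m);k=1+s[1:,4].argmax()
    cn=max(cv2.findContours((l==k).astype(np.uint8),0,1)[0],key=cv2.contourArea)
    w=np.array([px(c,*p[0],.1155)[:2] for p in cn])
    rc=cv2.minAreaRect((w*1000).astype(np.float32));print(nm,rc)
big=cv2.resize(b['color'][140:300,170:440],None,fx=2.9,fy=2.9,interpolation=cv2.INTER_CUBIC)
cv2.imwrite('pics/crop1.png',big[:,:,::-1])
```

```text
large 71.0 [ 0.5397 -0.2381]
large 40.2 [ 0.5465 -0.2343]
med 42.6 [ 0.6492 -0.0611]
med 39.0 [ 0.6492 -0.0629]
small 61.8 [4.785e-01 2.000e-04]
small 51.0 [ 0.4793 -0.0011]
dark2 74.6 [0.3761 0.0287]
dark2 56.9 [0.3778 0.0313]
t ((542.6091918945312, 258.519287109375), (188.34832763671875, 137.2798309326172), 3.0023176670074463)
s ((556.943115234375, 266.38323974609375), (198.8670654296875, 141.26788330078125), 3.6511712074279785)
```

View pics/crop1.png

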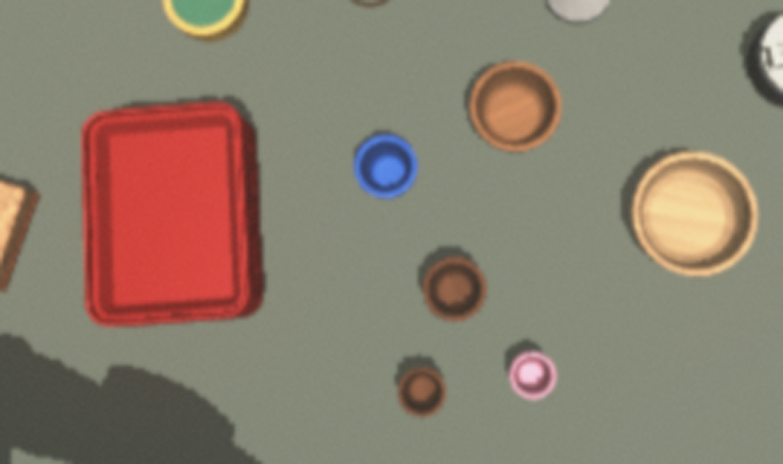

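The crop confirms it: the dark bowl at (326,239) is clearly larger than the other dark one at (315,274). Heights and sizes agree between the two views: small ≈ (0.479, 0.000), medium ≈ (0.649, −0.062), large ≈ (0.543, −0.236), where the views differ by 7 mm. I'm moving towards the medium bowl.

Call:
{"name": "step_arm", "arguments": {"motion": [[0,0,0,-0.34,-0.21,0,0.25],[0,0,0,-0.34,-0.21,0,0.25],[0,0,0,-0.34,-0.21,0,0.25],[0,0,0,-0.34,-0.21,0,0.25],[0,0,0,-0.34,-0.21,0,0.25],[0,0,0,-0.34,-0.21,0,0.25],[0,0,0,-0.34,-0.21,0,0.25],[0,0,0,-0.34,-0.21,0,0.25]], "grip_force": 40}}

```text
t: 0.77
tool_pos: [0.4316, 0.3062, 0.2428]
orientation: [-0.004, 0.197, 0.98, -0.002]
force: [0.3, 0.0, 0.5]
opening: 0.0216
```

Call:
{"name": "step_arm", "arguments": {"motion": [[0,0,0,-0.34,-0.21,0,0.25],[0,0,0,-0.34,-0.21,0,0.25],[0,0,0,-0.34,-0.21,0,0.25],[0,0,0,-0.34,-0.21,0,0.25],[0,0,0,-0.34,-0.21,0,0.25],[0,0,0,-0.34,-0.21,0,0.25],[0,0,0,-0.34,-0.21,0,0.25],[0,0,0,-0.34,-0.21,0,0.25]]}}

```text
t: 1.43
tool_pos: [0.6213, 0.0322, 0.2402]
orientation: [-0.005, 0.196, 0.981, -0.002]
force: [-0.1, 1.1, 0.3]
opening: 0.0218
```

```bash
cat >> h.py <<'E'
def go(T,yaw=None):
    "units in tool axes to reach world point T"
    s,R=st(); d=R.inv().apply(np.array(T)-s['tool_pos'])
    print('tcp',np.round(s['tool_pos'],4),'rot',R.as_matrix().round(3).tolist(),'F',np.round(s['force'],1),'open',round(float(s['opening']),4),'t',round(float(s['t']),2))
    print('shift units',(d*10).round(3)); return s,R
def fitc(c,u,v,z,r,rng=.012,stp=.001):
    g=cv2.GaussianBlur(c['color'],(0,0),0.8).astype(float)
    p0=px(c,u,v,z)[:2]; th=np.linspace(0,2*np.pi,90,endpoint=False); best=(-1,)
    def samp(q,rr):
        P=np.array([proj(c,[q[0]+rr*np.cos(t),q[1]+rr*np.sin(t),z]) for t in th]).astype(np.float32)
        return cv2.remap(g,P[:,0][None],P[:,1][None],cv2.INTER_LINEAR)[0]
    for dx in np.arange(-rng,rng+1e-6,stp):
        for dy in np.arange(-rng,rng+1e-6,stp):
            q=p0+[dx,dy]; s=np.median(np.linalg.norm(samp(q,r+.003)-samp(q,r-.003),axis=1))
            if s>best[0]:best=(s,q)
    return best
E
python3 - <<'E'
from h import *
c=snap('wrist','w1'); print(arm.finger_overhang)
print('med',proj(c,[.649,-.062,.05]),'pinch',proj(c,[.666,-.024,.05]))
print(fitc(c,*proj(c,[.649,-.062,.05]),.05,.045,stp=.002))
b=load('t0');a=load('s0')
print(fitc(b,409,213,.045,.06),fitc(a,268,149,.045,.06))
go([.666,-.024,.12])
E
```

```text
0.017
med [248.62317462 242.13613773] pinch [287.87015466 243.10700542]
(np.float64(80.75312038786704), array([ 0.647, -0.07 ]))
(np.float64(65.54556309487222), array([ 0.53972278, -0.23813074])) (np.float64(39.6944110059638), array([ 0.54451855, -0.23132396]))
tcp [0.625  0.0222 0.2402] rot [[-0.919, 0.394, -0.008], [0.394, 0.919, -0.008], [0.004, -0.011, -1.0]] F [ 3.2 -7.4  2.7] open 0.0215 t 1.48
shift units [-0.564 -0.25   1.202]
```

View pics/w1.png

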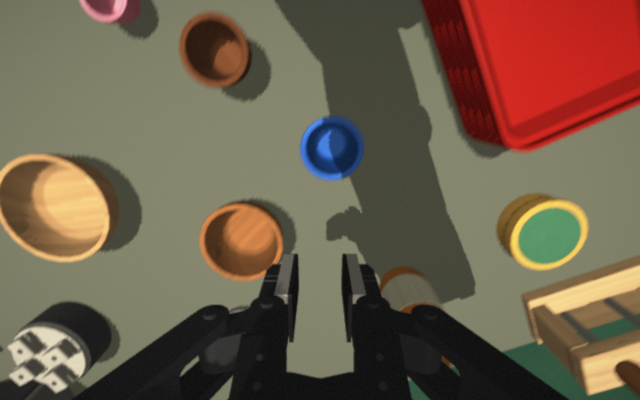

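w1: medium bowl at (242,240), small at (215,50), large at (57,207), blue decoy at (331,147). The arm was still settling when this was taken. Approaching over the pinch point.

Call:
{"name": "step_arm", "arguments": {"motion": [[0,0,0,-0.15,-0.07,0.3,0.25],[0,0,0,-0.15,-0.07,0.3,0.25],[0,0,0,-0.14,-0.06,0.3,0.25],[0,0,0,-0.12,-0.05,0.3,0.25],[0,0,0,0,0,0,0.25],[0,0,0,0,0,0,0.25]]}}

```text
t: 1.98
tool_pos: [0.6696, -0.0336, 0.1152]
orientation: [-0.002, 0.206, 0.979, -0.006]
force: [0.7, -0.0, 0.7]
opening: 0.0211
```

Run:
```python
from h import *
c=snap('wrist','w2')
print(fitc(c,*proj(c,[.649,-.062,.05]),.05,.045,stp=.001))
print(proj(c,[.543,-.236,.045]),fitc(c,*proj(c,[.543,-.236,.045]),.045,.06))
go([.666,-.024,.059])
```

```text
(np.float64(106.05552657027613), array([ 0.648, -0.061]))
[-57.74301298 178.78134211] (np.float64(0.0), array([ 0.531, -0.248]))
tcp [ 0.669  -0.0336  0.1151] rot [[-0.915, 0.403, -0.007], [0.403, 0.915, -0.011], [0.003, -0.013, -1.0]] F [-1.1 -0.1 -1.8] open 0.0211 t 2.03
shift units [0.065 0.083 0.56 ]
```

View pics/w2.png

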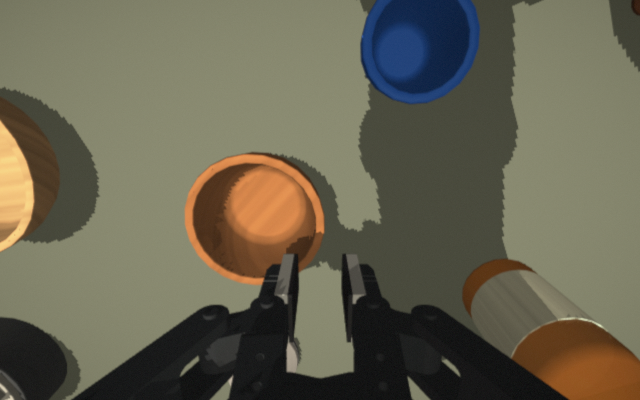

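w2: medium rim is centred near (255,218) and fits at (0.648, −0.061). Aligning with its wall, descending and pinching.

Call:
{"name": "step_arm", "arguments": {"motion": [[0,0,0,0.08,0.09,0.1,0.25],[0,0,0,0,0,0.15,0.25],[0,0,0,0,0,0.15,0.25],[0,0,0,0,0,0.14,0.25],[0,0,0,0,0,0.02,0.25]]}}

```text
t: 2.45
tool_pos: [0.669, -0.011, 0.0662]
orientation: [0.005, 0.202, 0.979, -0.001]
force: [0.1, 0.1, 0.7]
opening: 0.0212
```

Run:
```python
from h import *
go([.665,-.0226,.059])
```

```text
tcp [ 0.669  -0.011   0.0662] rot [[-0.918, 0.396, 0.009], [0.396, 0.918, -0.004], [-0.009, -0.0, -1.0]] F [0.1 0.1 0.7] open 0.0212 t 2.45
shift units [-0.008 -0.122  0.072]
```

Call:
{"name": "step_arm", "arguments": {"motion": [[0,0,0,-0.01,-0.12,-0.03,0.25],[0,0,0,0,0,0,0.25]]}}

```text
t: 2.62
tool_pos: [0.6652, -0.0178, 0.0712]
orientation: [0.006, 0.2, 0.98, 0.0]
force: [0.2, -1.7, -0.0]
opening: 0.0215
```

Run:
```python
from h import *
go([.665,-.0226,.059])
```

```text
tcp [ 0.6652 -0.0178  0.0712] rot [[-0.92, 0.391, 0.011], [0.391, 0.92, -0.002], [-0.011, 0.003, -1.0]] F [ 0.2 -1.7 -0. ] open 0.0215 t 2.62
shift units [-0.016 -0.045  0.122]
```

Call:
{"name": "step_arm", "arguments": {"motion": [[0,0,0,-0.01,-0.05,0,0.25],[0,0,0,0,0,0.06,0.25],[0,0,0,0,0,0.06,0.25],[0,0,0,0,0,0,0.25]]}}

```text
t: 2.95
tool_pos: [0.6694, -0.016, 0.0667]
orientation: [0.012, 0.198, 0.98, 0.006]
force: [0.2, -0.5, -0.3]
opening: 0.0214
```

Run:
```python
from h import *
go([.665,-.0226,.059])
c=snap('wrist','w3'); print(fitc(c,*proj(c,[.649,-.062,.05]),.05,.045,stp=.001))
```

```text
tcp [ 0.6694 -0.016   0.0667] rot [[-0.922, 0.387, 0.026], [0.388, 0.922, 0.006], [-0.021, 0.016, -1.0]] F [ 0.2 -0.5 -0.3] open 0.0214 t 2.95
shift units [ 0.017 -0.079  0.075]
(np.float64(138.62851951314872), array([ 0.654, -0.063]))
```

Run:
```python
from h import *
s,_=st();print(np.round(s['joints'],3),np.round(s['joint_velocities'],3))
for i in range(2):
    c=snap('wrist','w4'); s,R=st(); print(np.round(s['tool_pos'],4),np.round(s['joint_velocities'],3),fitc(c,*proj(c,[.65,-.062,.05]),.05,.045,stp=.001))
t=snap('top','t1'); print(fitc(t,347,177,.05,.045),np.array(st()[0]['tool_pos']).round(4))
```

```text
[-0.18   0.677  0.197  1.667 -0.18   0.79   1.272] [ 0.005  0.008  0.017  0.01   0.013  0.003 -0.001]
[ 0.6692 -0.017   0.0666] [ 0.002 -0.001  0.006 -0.005  0.     0.    -0.   ] (np.float64(128.0277023139492), array([ 0.653, -0.064]))
[ 0.6693 -0.0171  0.0668] [ 0.    -0.001  0.004 -0.001  0.     0.002  0.   ] (np.float64(119.80051737773807), array([ 0.653, -0.064]))
(np.float64(12.733696165502268), array([ 0.65021688, -0.07010598])) [ 0.6693 -0.0172  0.0667]
```

View pics/w4.png

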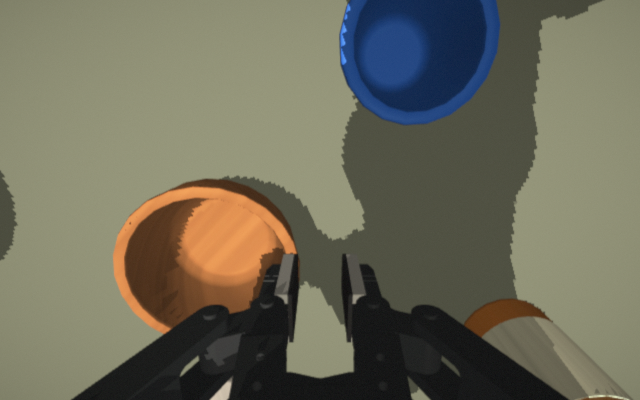

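w4: medium rim spans about (113–297, 180–330). The left (inner) finger stands right at the wall, so I need to shift about 8 mm along −tool y and fix a slight tilt before going down.

```bash
cat >> h.py <<'E'
def lev():
    s,R=st(); z=R.inv().apply([0,0,-1]); r=np.cross([0,0,1],z)/np.pi; print('level turn units',r.round(4),'yaw of y',np.degrees(np.arctan2(*R.as_matrix()[1::-1,1])).round(1))
E
cat > c.py <<'E'
import sys; from h import *
go([float(v) for v in sys.argv[1:4]]); lev()
E
```

```text
(no output)
```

Call:
{"name": "step_arm", "arguments": {"motion": [[0.005,0.007,0,-0.03,-0.1,0,0.25],[0,0,0,-0.01,-0.02,0.0,0.25]]}}

```text
t: 3.32
tool_pos: [0.6696, -0.0264, 0.0686]
orientation: [0.001, 0.197, 0.98, 0.002]
force: [-0.1, -0.1, 0.9]
opening: 0.0214
```

```bash
python3 c.py .669 -.025 .059
```

```text
tcp [ 0.6696 -0.0264  0.0686] rot [[-0.923, 0.386, 0.002], [0.386, 0.923, 0.003], [-0.001, 0.003, -1.0]] F [-0.1 -0.1  0.9] open 0.0214 t 3.32
shift units [0.011 0.01  0.096]
level turn units [ 0.001   0.0002 -0.    ] yaw of y 67.3
```

Call:
{"name": "step_arm", "arguments": {"motion": [[0,0,0,0,0,0.1,0.25],[0,0,0,0,0,0.02,0.25]]}}

```text
t: 3.48
tool_pos: [0.6778, -0.0217, 0.0625]
orientation: [0.009, 0.196, 0.981, 0.006]
force: [0.7, 3.1, 3.9]
opening: 0.0215
```

```bash
python3 c.py .669 -.025 .059
```

```text
tcp [ 0.6778 -0.0217  0.0625] rot [[-0.923, 0.384, 0.02], [0.384, 0.923, 0.009], [-0.015, 0.016, -1.0]] F [0.7 3.1 3.9] open 0.0215 t 3.48
shift units [ 0.069 -0.065  0.033]
level turn units [ 0.005   0.0048 -0.    ] yaw of y 67.4
```

```bash
sed -i '1a print(np.round(st()[0]["tool_pos"],4)); [cams.camera("wrist") for _ in range(2)]' c.py; python3 c.py .669 -.025 .059
python3 - <<'E'
from h import *
c=snap('wrist','w5'); print(fitc(c,*proj(c,[.65,-.062,.05]),.05,.045,stp=.001))
E
```

```text
[ 0.6778 -0.0217  0.0625]
tcp [ 0.6761 -0.023   0.0616] rot [[-0.923, 0.384, 0.017], [0.384, 0.923, 0.007], [-0.013, 0.013, -1.0]] F [-1.1 -0.8  0.9] open 0.0215 t 3.58
shift units [ 0.058 -0.046  0.025]
level turn units [ 0.0041  0.004  -0.    ] yaw of y 67.4
(np.float64(141.16867680292296), array([ 0.657, -0.064]))
```

View pics/w5.png

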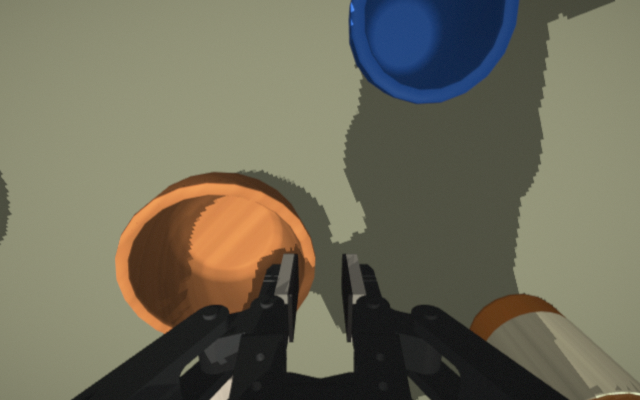

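w5: the wall's right edge (315,255) now lies between the fingers (faces at about 297 and 345), and the bowl is centred along the pads. Closing.

Call:
{"name": "step_arm", "arguments": {"motion": [[0.004,0.004,0,0,-0.02,0.03,0.25],[0,0,0,0,0,0,0],[0,0,0,0,0,0,0],[0,0,0,0,0,0,0],[0,0,0,0,0,0,0]], "grip_force": 50}}

```text
t: 4.05
tool_pos: [0.6722, -0.0267, 0.0563]
orientation: [-0.003, 0.197, 0.98, -0.002]
force: [-1.2, 0.4, 6.5]
opening: 0.0057
```

```bash
python3 c.py .669 -.025 .12
```

```text
[ 0.6722 -0.0267  0.0563]
tcp [ 0.6722 -0.0267  0.0563] rot [[-0.922, 0.387, -0.007], [0.387, 0.922, -0.002], [0.006, -0.005, -1.0]] F [-0.9 -0.1  5.7] open 0.0056 t 4.15
shift units [ 0.04   0.001 -0.636]
level turn units [-0.0015 -0.0019  0.    ] yaw of y 67.2
```

Call:
{"name": "step_arm", "arguments": {"motion": [[0,0,0,0,0,-0.15,0],[0,0,0,0,0,-0.25,0],[0,0,0,0,0,-0.25,0],[0,0,0,0,0,-0.2,0]]}}

```text
t: 4.48
tool_pos: [0.6671, -0.0273, 0.1352]
orientation: [-0.011, 0.198, 0.98, -0.004]
force: [0.0, -0.9, -1.6]
opening: 0.0049
```

```bash
python3 c.py .56 -.2 .14;  python3 - <<'E'
from h import *
c=snap('wrist','w6'); s,R=st()
y=R.as_matrix()[:,1]; p=np.array(s['tool_pos'])-.042*y; p[2]=s['tool_pos'][2]-.0063
print('bowl expected',p.round(4)); f=fitc(c,*proj(c,p),p[2],.045); print(f[0],f[1].round(4), 'rel in tool', R.inv().apply(np.r_[f[1],p[2]]-s['tool_pos']).round(4))
a=load('t0');
# large bowl: mask centroid of pale wood in top view + scene at rim height
for n,(u,v) in(('t0',(409,213)),('s0',(268,149))):
    c=load(n); im=c['color']; 
    bg=np.median(im[v-40:v+40,u-40:u+40].reshape(-1,3),0); 
    h=cv2.cvtColor(im,cv2.COLOR_RGB2HSV); m=((h[:,:,1]>60)&(h[:,:,0]<25)&(h[:,:,2]>90)).astype(np.uint8)
    k,l,stt,ce=cv2.connectedComponentsWithStats(m); print(n,stt[l[v,u]],ce[l[v,u]],px(c,*ce[l[v,u]],.045))
E
```

```text
[ 0.6671 -0.0273  0.1352]
tcp [ 0.6692 -0.0275  0.1375] rot [[-0.921, 0.388, -0.018], [0.388, 0.922, -0.003], [0.015, -0.01, -1.0]] F [ 0.9  1.1 -1.2] open 0.0052 t 4.58
shift units [ 0.337 -2.014 -0.   ]
level turn units [-0.0031 -0.0048  0.    ] yaw of y 67.2
bowl expected [ 0.652  -0.066   0.1292]
121.20531966012499 [ 0.658 -0.061] rel in tool [-0.0037 -0.035   0.0066]
t0 [ 387  192   45   44 1536] [409.02864583 213.15820312] [ 0.53927965 -0.23618476  0.045     ]
s0 [249 133  38  32 932] [267.45922747 148.15343348] [ 0.54261039 -0.2338485   0.045     ]
```

Call:
{"name": "step_arm", "arguments": {"motion": [[-0.003,-0.005,0,0.06,-0.25,0,0],[0,0,0,0.06,-0.35,0,0],[0,0,0,0.06,-0.35,0,0],[0,0,0,0.06,-0.35,0,0],[0,0,0,0.06,-0.33,0,0],[0,0,0,0.06,-0.25,0,0]]}}

```text
t: 5.13
tool_pos: [0.5571, -0.1818, 0.1243]
orientation: [-0.007, 0.191, 0.982, 0.001]
force: [-0.4, -0.7, -1.1]
opening: 0.0055
```

```bash
python3 c.py .556 -.197 .11;  python3 - <<'E'
from h import *
c=snap('wrist','w7'); t=snap('top','t2'); s,R=st()
p=np.array(s['tool_pos'])+R.apply([0,-.042,.0063])
f=fitc(c,*proj(c,p),p[2],.045); print(f[0],f[1].round(4), 'rel in tool', R.inv().apply(np.r_[f[1],p[2]]-s['tool_pos']).round(4))
f=fitc(c,*proj(c,[.54,-.236,.045]),.045,.06);print('large',f)
E
```

```text
[ 0.5571 -0.1818  0.1243]
tcp [ 0.555  -0.1849  0.1242] rot [[-0.925, 0.381, -0.015], [0.381, 0.925, 0.004], [0.015, -0.002, -1.0]] F [ 0.   0.3 -0.8] open 0.0048 t 5.23
shift units [-0.057 -0.108  0.141]
level turn units [-0.0006 -0.0048  0.    ] yaw of y 67.6
91.03844772454903 [ 0.5368 -0.2118] rel in tool [ 0.0082 -0.0378  0.0064]
large (np.float64(90.09278502753364), array([ 0.537, -0.239]))
```

View pics/w7.png

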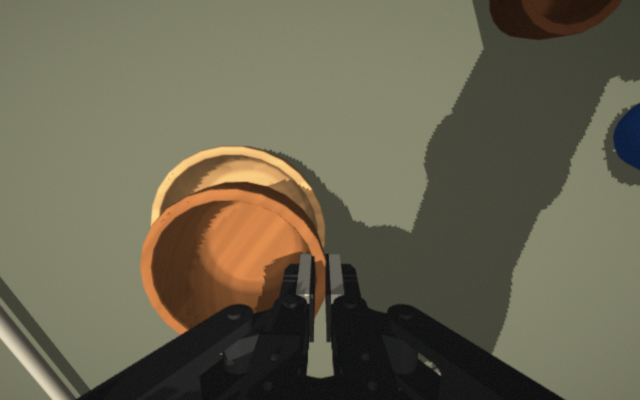

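w7: the medium bowl is held level with its rim centred near (235,260). Behind it the large bowl's rim spans (152–325, 147–…). Shifting about 13 mm and lowering.

Call:
{"name": "step_arm", "arguments": {"motion": [[0,-0.005,0,-0.05,-0.13,0.0,0],[0,0,0,0,-0.03,0.12,0],[0,0,0,0,-0.02,0.15,0]]}}

```text
t: 5.58
tool_pos: [0.56, -0.1955, 0.097]
orientation: [0.004, 0.188, 0.982, 0.001]
force: [-0.1, 0.3, -2.3]
opening: 0.0051
```

```bash
python3 c.py .555 -.1985 .08
```

```text
[ 0.56   -0.1955  0.097 ]
tcp [ 0.5579 -0.1955  0.0949] rot [[-0.929, 0.37, 0.002], [0.37, 0.929, 0.002], [-0.001, 0.003, -1.0]] F [-1.5 -0.3 -0.6] open 0.0048 t 5.68
shift units [ 0.016 -0.039  0.149]
level turn units [ 0.0009  0.0005 -0.    ] yaw of y 68.3
```

Call:
{"name": "step_arm", "arguments": {"motion": [[0,0,0,0.03,-0.06,0.1,0],[0,0,0,0.02,-0.02,0.1,0]]}}

```text
t: 5.85
tool_pos: [0.5525, -0.1997, 0.0754]
orientation: [0.002, 0.187, 0.982, 0.001]
force: [0.3, -1.0, -1.6]
opening: 0.0049
```

```bash
python3 c.py .555 -.1985 .0655
```

```text
[ 0.5525 -0.1997  0.0754]
tcp [ 0.5518 -0.1988  0.0745] rot [[-0.93, 0.367, 0.003], [0.367, 0.93, 0.003], [-0.001, 0.004, -1.0]] F [ 0.7  0.3 -2. ] open 0.0049 t 5.95
shift units [-0.028  0.014  0.09 ]
level turn units [ 0.0012  0.0005 -0.    ] yaw of y 68.5
```

Call:
{"name": "step_arm", "arguments": {"motion": [[0,0,0,-0.02,-0.01,0.07,0]]}}

```text
t: 6.03
tool_pos: [0.5544, -0.2001, 0.0684]
orientation: [0.002, 0.187, 0.982, 0.002]
force: [-1.0, -0.2, -1.5]
opening: 0.0051
```

```bash
python3 c.py .555 -.1985 .0643
```

```text
[ 0.5544 -0.2001  0.0684]
tcp [ 0.555  -0.1993  0.0679] rot [[-0.931, 0.366, 0.005], [0.366, 0.931, 0.004], [-0.003, 0.005, -1.0]] F [0.  1.7 4.5] open 0.0048 t 6.13
shift units [0.003 0.007 0.036]
level turn units [ 0.0017  0.001  -0.    ] yaw of y 68.6
```

Call:
{"name": "step_arm", "arguments": {"motion": [[0,0,0,0,0,0.04,0],[0,0,0,0,0,0.01,0]]}}

```text
t: 6.3
tool_pos: [0.5585, -0.1957, 0.0662]
orientation: [0.004, 0.185, 0.983, 0.005]
force: [-4.5, -2.0, 6.1]
opening: 0.0053
```

```bash
python3 c.py .555 -.1985 .0643
```

```text
[ 0.5585 -0.1957  0.0662]
tcp [ 0.5585 -0.1963  0.0664] rot [[-0.932, 0.363, 0.01], [0.363, 0.932, 0.007], [-0.007, 0.01, -1.0]] F [-3.9  3.  12.9] open 0.0048 t 6.4
shift units [ 0.025 -0.033  0.02 ]
level turn units [ 0.0032  0.0021 -0.    ] yaw of y 68.7
```

Contact at 13 N. Releasing and lifting clear.

Call:
{"name": "step_arm", "arguments": {"motion": [[0,0,0,0,0,0,0.25],[0,0,0,0,0,0,0.25],[0,0,0,0,0,-0.1,0.25],[0,0,0,0,0,-0.3,0.25],[0,0,0,0,0,-0.3,0.25],[0,0,0,0,0,-0.1,0.25]]}}

```text
t: 6.9
tool_pos: [0.5585, -0.1956, 0.1492]
orientation: [0.003, 0.184, 0.983, 0.005]
force: [1.2, 0.2, -0.0]
opening: 0.0214
```

```bash
python3 c.py .4894 .0286 .14;  python3 - <<'E'
from h import *
c=snap('wrist','w8'); t=snap('top','t3'); s=snap('scene','s3')
for z,r in((.058,.045),(.045,.06)): print('wrist',fitc(c,*proj(c,[.54,-.237,z]),z,r))
a=load('t3')['color'][170:270,360:460]; b=load('s3')['color'][100:200,220:320]; w=cv2.resize(c['color'],(480,300))
im=np.hstack([cv2.resize(a,(300,300),interpolation=2),cv2.resize(b,(300,300),interpolation=2)])
im=np.vstack([im,np.pad(w,((0,0),(0,120),(0,0)))])
cv2.imwrite('pics/m1.png',im[:,:,::-1])
E
```

```text
[ 0.5585 -0.1956  0.1492]
tcp [ 0.5586 -0.1954  0.1481] rot [[-0.932, 0.361, 0.008], [0.361, 0.932, 0.008], [-0.005, 0.01, -1.0]] F [0.  0.2 0.4] open 0.0211 t 7.0
shift units [1.455 1.838 0.092]
level turn units [ 0.0033  0.0016 -0.    ] yaw of y 68.8
wrist (np.float64(122.59765070546368), array([ 0.536, -0.229]))
wrist (np.float64(131.93573506959726), array([ 0.538, -0.238]))
```

View pics/m1.png

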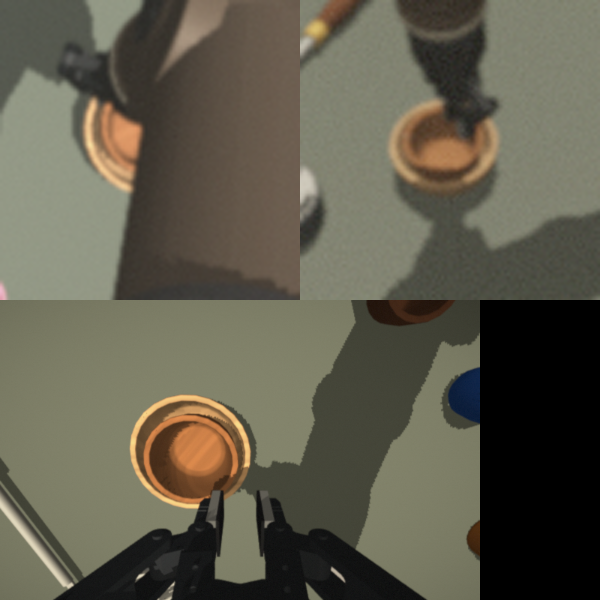

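m1: the medium sits inside the large bowl, somewhat off-centre. I'll re-check once the arm is out of the way. Next is the small bowl.

Call:
{"name": "step_arm", "arguments": {"motion": [[0.003,0.002,0,0.18,0.23,0,0.25],[0,0,0,0.18,0.23,0,0.25],[0,0,0,0.18,0.23,0,0.25],[0,0,0,0.18,0.23,0,0.25],[0,0,0,0.18,0.23,0.0,0.25],[0,0,0,0.18,0.23,0.1,0.25],[0,0,0,0.18,0.22,0.1,0.25],[0,0,0,0.15,0.18,0.1,0.25]]}}

```text
t: 7.82
tool_pos: [0.4837, 0.0236, 0.1072]
orientation: [-0.008, 0.189, 0.982, -0.003]
force: [1.6, -0.1, -0.3]
opening: 0.0215
```

```bash
python3 c.py .4886 .026 .072;  python3 - <<'E'
from h import *
c=snap('wrist','w9'); t=snap('top','t4'); s=snap('scene','s4')
print('small',fitc(c,*proj(c,[.4785,0,.054]),.054,.031),proj(c,[.4785,0,.054]))
for c,n in((t,'top'),(s,'scene')):
  for z,r in((.058,.045),(.045,.06)): print(n,fitc(c,*proj(c,[.54,-.235,z]),z,r),proj(c,[.54,-.235,z]))
im=np.hstack([cv2.resize(t['color'][180:250,375:445],(400,400),interpolation=2),cv2.resize(s['color'][115:185,233:303],(400,400),interpolation=2)])
cv2.imwrite('pics/m2.png',im[:,:,::-1])
E
```

```text
[0.4837 0.0236 0.1072]
tcp [0.4818 0.0259 0.1059] rot [[-0.93, 0.367, -0.021], [0.367, 0.93, -0.001], [0.019, -0.009, -1.0]] F [ 0.3  0.2 -0.5] open 0.0215 t 7.92
shift units [-0.069  0.029  0.337]
level turn units [-0.0028 -0.0062  0.    ] yaw of y 68.5
small (np.float64(107.99610973201528), array([0.4665, 0.001 ])) [278.24594924 254.24087425]
top (np.float64(72.23329763385607), array([ 0.544, -0.228])) [409.59752724 212.42132433]
top (np.float64(67.34979675998974), array([ 0.539, -0.238])) [408.585291   212.91023337]
scene (np.float64(44.29260447953463), array([ 0.549, -0.228])) [267.23922297 145.19009695]
scene (np.float64(33.24028297457073), array([ 0.547, -0.234])) [267.62039768 147.46449573]
```

View pics/m2.png

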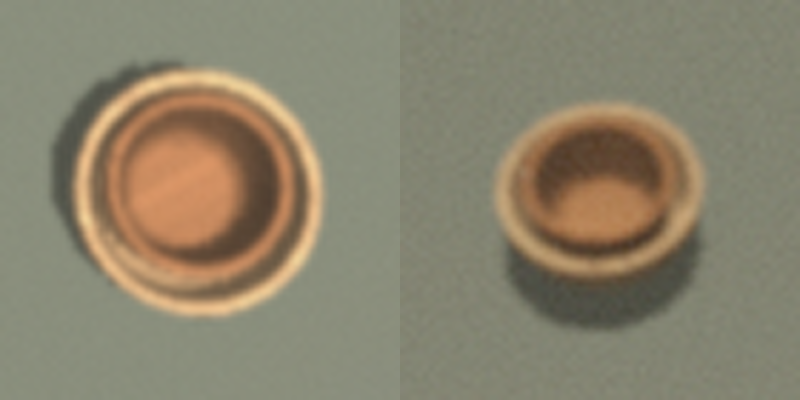

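m2: the medium sits flat inside the large bowl, rim visible all round and about 4–5 mm off-centre, so it is seated. Now fixing the small bowl's position numerically.

Run:
```python
from h import *
c=load('w9');s=load('s4');s0=load('s0')
for z in(.054,.05):print(fitc(c,*proj(c,[.4785,0,z]),z,.031,rng=.025),)
print('scene now',fitc(s,338,164,.054,.031,rng=.015),'before',fitc(s0,338,164,.054,.031,rng=.015))
g=c['color'];h=cv2.cvtColor(g,cv2.COLOR_RGB2HSV)
m=((h[:,:,1]>90)&(h[:,:,0]<15)).astype(np.uint8)
k,l,stt,ce=cv2.connectedComponentsWithStats(m)
for i in range(1,k):
    if stt[i,4]>800: print(stt[i],ce[i].round(0))
```

```text
(np.float64(107.99610973201528), array([0.4665, 0.001 ]))
(np.float64(103.4901616166334), array([4.6950000e-01, 6.9388939e-18]))
scene now (np.float64(30.092007691403428), array([0.4782934 , 0.00386333])) before (np.float64(46.14198257174449), array([ 0.4792934 , -0.00113667]))
[ 210   18   84   92 6023] [251.  64.]
[  546    48    94   314 19273] [604. 187.]
[ 214  189  101  100 6965] [263. 235.]
[   0  362   82   38 2267] [ 34. 384.]
```

Call:
{"name": "step_arm", "arguments": {"motion": [[-0.003,-0.006,0,-0.07,0.03,0.1,0.25]]}}

```text
t: 8.15
tool_pos: [0.4932, 0.02, 0.0987]
orientation: [0.003, 0.191, 0.982, -0.0]
force: [-0.4, -0.2, -0.7]
opening: 0.0212
```

```bash
python3 c.py .4886 .026 .072;  python3 - <<'E'
from h import *
c=snap('wrist','w10'); s,R=st(); t=snap('top','t5');s_=snap('scene','s5')
print('small',fitc(c,*proj(c,[.4785,0,.054]),.054,.031,rng=.02),proj(c,[.4785,0,.054]))
print('blue wrist',fitc(c,*proj(c,[.582,.068,.05]),.05,.03,rng=.02),'top0',fitc(load('t0'),303,197,.05,.03))
print('top',fitc(t,326,239,.054,.031),'scene',fitc(s_,338,164,.054,.031))
print((R.as_matrix().T@c['R'].T).round(4).tolist(), R.inv().apply(-c['R'].T@c['t']-s['tool_pos']).round(4))
w=load('w2');print((-w['R'].T@w['t']).round(4),w['R'].round(3).tolist())
cv2.imwrite('pics/m3.png',np.hstack([cv2.resize(c['color'][120:360,160:480],(480,360)),cv2.resize(s_['color'][134:194,308:361],(318,360),interpolation=2)])[:,:,::-1])
E
```

```text
[0.4932 0.02   0.0987]
tcp [0.4925 0.0196 0.0971] rot [[-0.927, 0.375, 0.004], [0.375, 0.927, -0.002], [-0.005, -0.0, -1.0]] F [-0.6  0.   0.8] open 0.0214 t 8.25
shift units [0.061 0.045 0.25 ]
level turn units [-0.0001  0.0015  0.    ] yaw of y 68.0
small (np.float64(109.96259150190026), array([0.4705, 0.002 ])) [277.95734003 240.28774597]
blue wrist (np.float64(8.940965327099677), array([0.57 , 0.056])) top0 (np.float64(58.932864927847646), array([0.59323954, 0.05903896]))
top (np.float64(6.245125310417796), array([ 0.48351751, -0.01583655])) scene (np.float64(26.640336961710787), array([0.4882934 , 0.00486333]))
[[-0.0007, -0.9484, -0.3171], [1.0, -0.0011, 0.0009], [-0.0012, -0.3171, 0.9484]] [ 0.0825  0.     -0.1243]
[0.5947 0.0011 0.2401] [[0.403, 0.915, -0.011], [0.87, -0.38, 0.315], [0.284, -0.137, -0.949]]
```

Run:
```python
from h import *
for n,u in(('w9',None),('w10',None),('t0',(326,239)),('s0',(338,164))):
    c=load(n); u=u or proj(c,[.4785,0,.054])
    g=cv2.GaussianBlur(c['color'],(0,0),1).astype(float); p0=px(c,*u,.054)[:2]
    th=np.linspace(0,2*np.pi,90,endpoint=False); res=[]
    def samp(q,rr):
        P=np.array([proj(c,[q[0]+rr*np.cos(t),q[1]+rr*np.sin(t),.054]) for t in th]).astype(np.float32)
        return cv2.remap(g,P[:,0][None],P[:,1][None],1)[0]
    for dx in np.arange(-.015,.0151,.0015):
        for dy in np.arange(-.015,.0151,.0015):
            q=p0+[dx,dy]; mid=samp(q,.028)
            s=np.percentile((mid-samp(q,.0225)).sum(1),30)+np.percentile(np.abs(mid-samp(q,.0335)).sum(1),40)
            res.append((s,*q.round(4)))
    print(n,sorted(res)[-1:-4:-1])
```

```text
w9 [(np.float64(160.9458984375), np.float64(0.471), np.float64(-0.0045)), (np.float64(152.7451171875), np.float64(0.4695), np.float64(-0.006)), (np.float64(147.45683593750002), np.float64(0.4695), np.float64(-0.0045))]
w10 [(np.float64(186.151171875), np.float64(0.471), np.float64(-0.0045)), (np.float64(181.109375), np.float64(0.4695), np.float64(-0.0045)), (np.float64(168.15322265625), np.float64(0.4695), np.float64(-0.006))]
t0 [(np.float64(114.54892578125), np.float64(0.4725), np.float64(-0.0038)), (np.float64(112.63154296875), np.float64(0.471), np.float64(-0.0038)), (np.float64(110.0876953125), np.float64(0.471), np.float64(-0.0053))]
s0 [(np.float64(93.863671875), np.float64(0.4718), np.float64(-0.0031)), (np.float64(93.46269531249999), np.float64(0.4733), np.float64(-0.0031)), (np.float64(92.310546875), np.float64(0.4733), np.float64(-0.0016))]
```

View pics/m3.png

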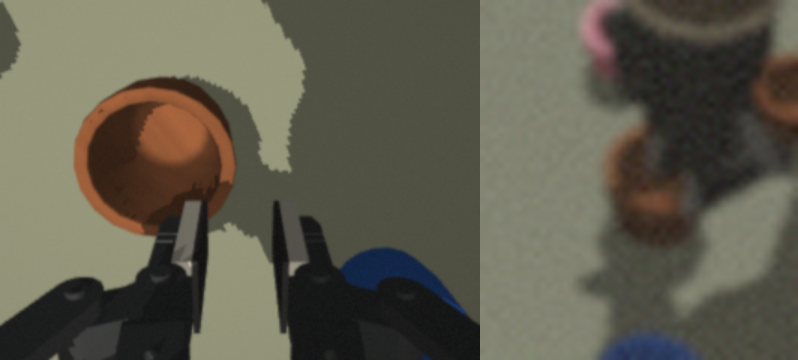

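m3: the small bowl's rim centre is at crop (155,160), left and a little behind the fingertips. A ring fit using both inner and outer rim edges gives (0.4715, −0.004) consistently in all four pictures, so it replaces the earlier, shadow-biased value.

Call:
{"name": "step_arm", "arguments": {"motion": [[0,0.001,0,0.11,-0.02,0.06,0.25],[0,0,0,0.03,-0.02,0.12,0.25]]}}

```text
t: 8.57
tool_pos: [0.4801, 0.021, 0.0821]
orientation: [0.003, 0.192, 0.981, 0.001]
force: [-0.2, -0.0, -1.0]
opening: 0.0212
```

```bash
cat >> h.py <<'E'
def ring(c,X,ro,rng=.015,stp=.0015):
    "fit a 6 mm rim of outer radius ro near world point X"
    X=np.array(X,float); g=cv2.GaussianBlur(c['color'],(0,0),1).astype(float)
    th=np.linspace(0,2*np.pi,90,endpoint=False); best=(-1e9,)
    def samp(q,rr):
        P=np.array([proj(c,[q[0]+rr*np.cos(t),q[1]+rr*np.sin(t),X[2]]) for t in th]).astype(np.float32)
        return cv2.remap(g,P[:,0][None],P[:,1][None],1)[0]
    for dx in np.arange(-rng,rng+1e-6,stp):
        for dy in np.arange(-rng,rng+1e-6,stp):
            q=X[:2]+[dx,dy]; mid=samp(q,ro-.003)
            s=np.percentile((mid-samp(q,ro-.0085)).sum(1),30)+np.percentile(np.abs(mid-samp(q,ro+.0025)).sum(1),40)
            if s>best[0]:best=(round(s),*q.round(4))
    return best
E
python3 c.py .482 .022 .062;  python3 - <<'E'
from h import *
c=snap('wrist','w11'); print(ring(c,[.4715,-.004,.054],.031))
for n in('t4','s4','w8'):
    c=load(n); print(n,'med',ring(c,[.544,-.231,.058],.045),'large',ring(c,[.541,-.236,.045],.06))
E
```

```text
[0.4801 0.021  0.0821]
tcp [0.4793 0.0205 0.0806] rot [[-0.926, 0.377, 0.003], [0.377, 0.926, -0.001], [-0.003, 0.0, -1.0]] F [-0.1  0.   1. ] open 0.0214 t 8.67
shift units [-0.019  0.024  0.186]
level turn units [ 0.0002  0.0009 -0.    ] yaw of y 67.9
(161, np.float64(0.4715), np.float64(-0.0055))
t4 med (115, np.float64(0.5455), np.float64(-0.2295)) large (153, np.float64(0.538), np.float64(-0.2375))
s4 med (68, np.float64(0.5515), np.float64(-0.2325)) large (62, np.float64(0.5395), np.float64(-0.236))
w8 med (270, np.float64(0.5395), np.float64(-0.237)) large (394, np.float64(0.538), np.float64(-0.2375))
```

Ring fits put the large bowl at (0.538, −0.2375) and the nested medium at (0.5395, −0.2365), so they are concentric and well seated. Descending on the small bowl.

Call:
{"name": "step_arm", "arguments": {"motion": [[0,0,0,0.0,0.01,0.1,0.25],[0,0,0,0.02,-0.01,0.1,0.25]]}}

```text
t: 8.88
tool_pos: [0.4811, 0.0215, 0.0629]
orientation: [0.004, 0.192, 0.981, 0.001]
force: [-0.4, 0.1, 0.7]
opening: 0.0213
```

```bash
python3 c.py .482 .022 .062;  python3 - <<'E'
from h import *
c=snap('wrist','w11'); print(ring(c,[.4715,-.004,.054],.031))
E
```

```text
[0.4811 0.0215 0.0629]
tcp [0.4794 0.0212 0.0618] rot [[-0.926, 0.377, 0.005], [0.377, 0.926, -0.0], [-0.005, 0.002, -1.0]] F [-0.  -0.2 -0.4] open 0.0216 t 8.98
shift units [-0.021  0.018 -0.002]
level turn units [ 0.0005  0.0016 -0.    ] yaw of y 67.8
(136, np.float64(0.4715), np.float64(-0.0055))
```

Call:
{"name": "step_arm", "arguments": {"motion": [[0,0,0,-0.02,0,0,0.05],[0,0,0,0,0,0,0],[0,0,0,0,0,0,0],[0,0,0,0,0,0,0],[0,0,0,0,0,-0.15,0],[0,0,0,0,0,-0.25,0],[0,0,0,0,0,-0.25,0],[0,0,0,0,0,-0.2,0]], "grip_force": 50}}

```text
t: 9.7
tool_pos: [0.4797, 0.02, 0.148]
orientation: [-0.0, 0.192, 0.981, -0.001]
force: [0.5, 0.6, -0.3]
opening: 0.0053
```

```bash
python3 c.py .55 -.2105 .15;  python3 - <<'E'
from h import *
c=snap('wrist','w12'); s,R=st(); z=s['tool_pos'][2]-.0075
p=np.array(s['tool_pos'])+R.apply([0,-.028,.0075]);f=ring(c,p,.031);print(p.round(4),f,R.inv().apply(np.array([f[1],f[2],p[2]])-s['tool_pos']).round(4))
E
```

```text
[0.4797 0.02   0.148 ]
tcp [0.4817 0.0203 0.1496] rot [[-0.926, 0.378, 0.004], [0.378, 0.926, -0.001], [-0.004, 0.001, -1.0]] F [ 1.2  0.  -0.6] open 0.0053 t 9.8
shift units [-1.504e+00 -1.879e+00  1.000e-03]
level turn units [ 0.0003  0.0013 -0.    ] yaw of y 67.8
[ 0.4703 -0.0057  0.1406] (104, np.float64(0.4703), np.float64(0.0003)) [ 0.0022 -0.0225  0.0075]
```

Call:
{"name": "step_arm", "arguments": {"motion": [[0,0,0,-0.19,-0.24,0,0],[0,0,0,-0.19,-0.24,0,0],[0,0,0,-0.19,-0.24,0,0],[0,0,0,-0.19,-0.24,0,0],[0,0,0,-0.19,-0.24,0,0],[0,0,0,-0.19,-0.24,0,0],[0,0,0,-0.19,-0.23,0,0],[0,0,0,-0.18,-0.2,0,0]]}}

```text
t: 10.52
tool_pos: [0.5495, -0.2093, 0.1394]
orientation: [-0.004, 0.184, 0.983, 0.002]
force: [0.7, -0.5, -0.8]
opening: 0.0052
```

```bash
python3 c.py .5495 -.212 .1;  python3 - <<'E'
from h import *
c=snap('wrist','w13'); s,R=st()
p=np.array(s['tool_pos'])+R.apply([0,-.028,.0075]);f=ring(c,p,.031);print(p.round(4),f,R.inv().apply(np.array([f[1],f[2],p[2]])-s['tool_pos']).round(4))
print('med',ring(c,[.5395,-.2365,.058],.045),'large',ring(c,[.538,-.2375,.045],.06))
E
```

```text
[ 0.5495 -0.2093  0.1394]
tcp [ 0.5498 -0.213   0.1394] rot [[-0.93, 0.367, -0.007], [0.367, 0.93, 0.002], [0.007, -0.001, -1.0]] F [-1.4  0.3 -0.3] open 0.0052 t 10.62
shift units [0.003 0.008 0.394]
level turn units [-0.0003 -0.0023  0.    ] yaw of y 68.5
[ 0.5391 -0.236   0.1318] (116, np.float64(0.5391), np.float64(-0.2345)) [ 0.0005 -0.0266  0.0075]
med (100, np.float64(0.5335), np.float64(-0.2275)) large (209, np.float64(0.538), np.float64(-0.2375))
```

Call:
{"name": "step_arm", "arguments": {"motion": [[0,-0.002,0,0,0,0.14,0],[0,0,0,0.01,-0.01,0.14,0],[0,0,0,0.01,-0.01,0.12,0]]}}

```text
t: 10.92
tool_pos: [0.5471, -0.2085, 0.0977]
orientation: [-0.001, 0.185, 0.983, 0.001]
force: [-0.1, -0.6, -0.6]
opening: 0.0053
```

```bash
python3 c.py .5495 -.212 .08
```

```text
[ 0.5471 -0.2085  0.0977]
tcp [ 0.5455 -0.2079  0.0964] rot [[-0.931, 0.364, -0.005], [0.364, 0.931, 0.004], [0.006, 0.002, -1.0]] F [-0.2  0.3 -0.8] open 0.0052 t 11.02
shift units [-0.053 -0.025  0.164]
level turn units [ 0.0007 -0.0019  0.    ] yaw of y 68.7
```

Call:
{"name": "step_arm", "arguments": {"motion": [[0,-0.002,0,-0.04,-0.03,0.06,0],[0,0,0,-0.02,-0.01,0.08,0]]}}

```text
t: 11.18
tool_pos: [0.5504, -0.2123, 0.0828]
orientation: [0.001, 0.184, 0.983, 0.001]
force: [0.1, 0.5, 0.4]
opening: 0.0053
```

```bash
python3 c.py .5495 -.212 .079
```

```text
[ 0.5504 -0.2123  0.0828]
tcp [ 0.5499 -0.2121  0.0818] rot [[-0.932, 0.362, 0.001], [0.362, 0.932, 0.003], [0.001, 0.003, -1.0]] F [ 0.1 -0.5 -1. ] open 0.0051 t 11.28
shift units [ 0.004 -0.001  0.028]
level turn units [ 0.001  -0.0002  0.    ] yaw of y 68.8
```

Call:
{"name": "step_arm", "arguments": {"motion": [[0,0,0,0,0,0.045,0]]}}

```text
t: 11.37
tool_pos: [0.551, -0.2117, 0.0784]
orientation: [0.001, 0.184, 0.983, 0.002]
force: [-3.3, 20.0, 59.6]
opening: 0.0053
```

```bash
python3 c.py .5495 -.212 .078
```

```text
[ 0.551  -0.2117  0.0784]
tcp [ 0.5516 -0.211   0.0786] rot [[-0.933, 0.361, 0.003], [0.361, 0.933, 0.004], [-0.002, 0.005, -1.0]] F [-1.7  2.4 12.1] open 0.005 t 11.47
shift units [ 0.016 -0.017  0.006]
level turn units [ 0.0016  0.0006 -0.    ] yaw of y 68.8
```

Call:
{"name": "step_arm", "arguments": {"motion": [[0,0,0,0,0,0,0.25],[0,0,0,0,0,0,0.25],[0,0,0,0,0,-0.1,0.25],[0,0,0,0,0,-0.3,0.25],[0,0,0,0,0,-0.35,0.25],[0,0,0,0,0,-0.35,0.25],[0,0,0,0,0,-0.35,0.25],[0,0,0,0,0,-0.2,0.25]]}}

```text
t: 12.13
tool_pos: [0.5484, -0.2109, 0.2494]
orientation: [-0.002, 0.184, 0.983, 0.002]
force: [1.1, -0.3, -0.3]
opening: 0.0211
```

```bash
python3 c.py .62 .32 .24;  python3 - <<'E'
from h import *
from scipy.optimize import minimize
w=snap('wrist','w14'); 
print('small',ring(w,[.5395,-.2365,.07],.031),'med',ring(w,[.5395,-.2365,.058],.045),'large',ring(w,[.538,-.2375,.045],.06))
# tray rim: rounded rectangle at z=.1155, maximise contrast outside vs inside
def rr(off,n=40):
    L=[];
    for cx,cy,a0 in((78,53,0),(-78,53,90),(-78,-53,180),(78,-53,270)):
        for a in np.radians(np.linspace(a0,a0+90,12)): L.append((cx+(22+off)*np.cos(a),cy+(22+off)*np.sin(a)))
    L=np.array(L+[L[0]]); d=np.r_[0,np.cumsum(np.linalg.norm(np.diff(L,axis=0),axis=1))]
    t=np.linspace(0,d[-1],200,endpoint=False); return np.c_[np.interp(t,d,L[:,0]),np.interp(t,d,L[:,1])]/1000
I,O=rr(-2),rr(3)
for n in('t0','t4','s0','s4'):
    c=load(n); g=c['color'].astype(float); g=cv2.GaussianBlur(g[:,:,0]-g[:,:,1],(0,0),.7)
    # vertical brightness too: rim is brighter red than outer walls
    def S(L,q):
        a=q[2]; W=L@np.array([[np.cos(a),np.sin(a)],[-np.sin(a),np.cos(a)]])+q[:2]
        X=np.c_[W,np.full(len(W),.1155)]@c['R'].T+c['t']; P=X@c['mtx'].T; P=(P[:,:2]/P[:,2:]).astype(np.float32)
        return cv2.remap(g,P[:,0][None],P[:,1][None],1)[0]
    f=lambda q:-np.mean(np.clip(S(I,q)-S(O,q),0,90))
    best=min((minimize(f,[.546+dx,.26+dy,.05],method='Nelder-Mead',options=dict(initial_simplex=np.array([[.546+dx,.26+dy,.03],[.55+dx,.26+dy,.05],[.546+dx,.265+dy,.05],[.546+dx,.26+dy,.08]]))) for dx in(-.006,0,.006) for dy in(-.006,0,.006)),key=lambda r:r.fun)
    print(n,best.fun.round(1),best.x.round(4))
E
```

```text
[ 0.5484 -0.2109  0.2494]
tcp [ 0.5496 -0.2114  0.2501] rot [[-0.932, 0.362, -0.0], [0.362, 0.932, 0.005], [0.002, 0.004, -1.0]] F [ 0.5 -0.6 -0. ] open 0.0216 t 12.23
shift units [1.265 5.208 0.125]
level turn units [ 0.0013 -0.0006  0.    ] yaw of y 68.8
small (182, np.float64(0.538), np.float64(-0.235)) med (260, np.float64(0.5395), np.float64(-0.2365)) large (400, np.float64(0.538), np.float64(-0.239))
t0 -57.2 [0.5444 0.2565 0.0544]
t4 -58.2 [0.5444 0.2565 0.0536]
s0 -44.5 [0.5547 0.2637 0.0594]
s4 -45.2 [0.5547 0.2634 0.0615]
```

Bowls nested: ring fits are concentric at the seated heights (small rim at z 0.070, medium at 0.058). Next is the tray corner at +x +y, about (0.635, 0.33).

Call:
{"name": "step_arm", "arguments": {"motion": [[0,0,0,0.09,0.4,0,0.25],[0,0,0,0.09,0.4,0,0.25],[0,0,0,0.09,0.4,0,0.25],[0,0,0,0.09,0.4,0,0.25],[0,0,0,0.09,0.4,0,0.25],[0,0,0,0.09,0.4,0,0.25],[0,0,0,0.09,0.4,0,0.25],[0,0,0,0.09,0.4,0,0.25]]}}

```text
t: 12.95
tool_pos: [0.5949, 0.1081, 0.2427]
orientation: [-0.006, 0.196, 0.981, -0.003]
force: [0.6, -0.4, 0.3]
opening: 0.021
```

Call:
{"name": "step_arm", "arguments": {"motion": [[0,0,0,0.09,0.4,0,0.25],[0,0,0,0.09,0.4,0,0.25],[0,0,0.028,0.09,0.4,0,0.25],[0,0,0.028,0.05,0.4,0,0.25],[0,0,0.028,0,0.2,0,0.25],[0,0,0.028,0,0,0,0.25],[0,0,0,0,0,0,0.25]]}}

```text
t: 13.53
tool_pos: [0.6338, 0.3027, 0.2312]
orientation: [-0.012, 0.365, 0.931, -0.007]
force: [0.3, -1.0, 1.2]
opening: 0.0212
```

```bash
python3 c.py .6346 .3295 .18;python3 -c "
from h import *
print(np.round(st()[0]['joints'],2))"
```

```text
[0.6338 0.3027 0.2312]
tcp [0.6337 0.3012 0.2315] rot [[-0.737, 0.675, -0.028], [0.675, 0.737, -0.004], [0.018, -0.022, -1.0]] F [-0.6  0.   0.1] open 0.0213 t 13.63
shift units [0.175 0.227 0.513]
level turn units [-0.007  -0.0057  0.    ] yaw of y 47.5
[-0.65  0.59  0.23  1.37 -0.15  1.22  0.43]
```

Call:
{"name": "step_arm", "arguments": {"motion": [[-0.007,-0.006,0.002,0.09,0.11,0.2,0.25],[0,0,0,0.09,0.11,0.2,0.25],[0,0,0,0,0,0,0.25]]}}

```text
t: 13.88
tool_pos: [0.6364, 0.3243, 0.1915]
orientation: [0.002, 0.364, 0.931, -0.0]
force: [-1.2, -0.2, -0.6]
opening: 0.0211
```

```bash
python3 c.py .6346 .3295 .18;python3 - <<'E'
from h import *
c=snap('wrist','w15'); t=snap('top','t15')
def arc(c,P0,yaw,r):
    return [tuple(proj(c,[P0[0]+r*np.cos(a),P0[1]+r*np.sin(a),.1155]).round().astype(int)) for a in np.radians(np.linspace(-0,90,7))+yaw]
im=c['color'][:,:,::-1].copy()
yaw=.055; R=np.array([[np.cos(yaw),-np.sin(yaw)],[np.sin(yaw),np.cos(yaw)]]); C=np.array([.547,.258])
for X in ([91.5,66.5],[-91.5,66.5],[91.5,-66.5],[100,0],[0,75],[100,53],[78,75]):
    w=C+R@np.array(X)/1000; p=proj(c,[*w,.1155]); print(X,p.round()); cv2.drawMarker(im,tuple(int(v) for v in p),(255,255,0),cv2.MARKER_CROSS,14,1)
cv2.imwrite('pics/w15m.png',im)
E
```

```text
[0.6364 0.3243 0.1915]
tcp [0.6384 0.322  0.195 ] rot [[-0.733, 0.681, 0.007], [0.681, 0.733, -0.002], [-0.007, 0.003, -1.0]] F [-0.2 -0.6  0.7] open 0.0212 t 13.98
shift units [0.08  0.029 0.149]
level turn units [ 0.0011  0.0022 -0.    ] yaw of y 47.1
[91.5, 66.5] [324. 214.]
[-91.5, 66.5] [81. -6.]
[91.5, -66.5] [203. 332.]
[100, 0] [268. 284.]
[0, 75] [224. 105.]
[100, 53] [319. 236.]
[78, 75] [318. 192.]
```

View pics/w15m.png

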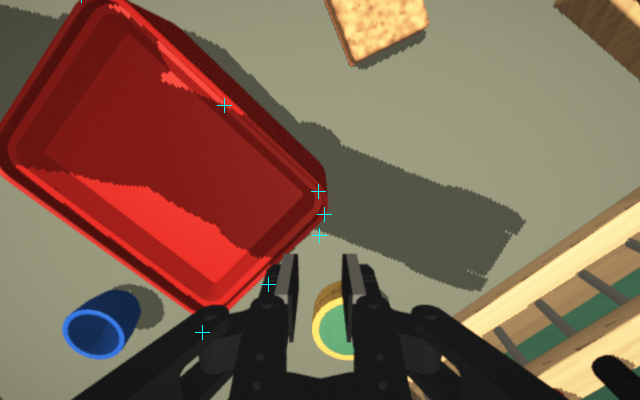

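w15: the tray's +x edge runs from (327,195) to (225,300). My marks lie about 15 px beyond it, so the tray is nearer to the robot than estimated. That was the last picture I can view, so I'm refitting numerically from here.

```bash
cat > tray.py <<'E'
from h import *
from scipy.optimize import minimize
def rr(off):
    L=[]
    for cx,cy,a0 in((78,53,0),(-78,53,90),(-78,-53,180),(78,-53,270)):
        for a in np.radians(np.linspace(a0,a0+90,12)): L.append((cx+(22+off)*np.cos(a),cy+(22+off)*np.sin(a)))
    L=np.array(L+[L[0]]); k=[]; 
    for p,q in zip(L[:-1],L[1:]):
        n=max(2,int(np.linalg.norm(q-p)/4)); k+= [p+(q-p)*i/n for i in range(n)]
    return np.array(k)/1000
n0=len(rr(0))
def fitt(c,q0,z=.1155,rng=.014,wrist=False):
    g=cv2.GaussianBlur(c['color'],(0,0),.8).astype(float)
    Ls=[]
    base=rr(-2); 
    # normals from arc geometry
    core=np.clip(base,[-.078,-.053],[.078,.053]); nn=base-core; nn/=np.linalg.norm(nn,axis=1)[:,None]
    def S(o,q):
        a=q[2]; W=(base+nn*(o+2)/1000)@np.array([[np.cos(a),np.sin(a)],[-np.sin(a),np.cos(a)]])+q[:2]
        X=np.c_[W,np.full(len(W),z)]@c['R'].T+c['t']; P=X@c['mtx'].T; P=(P[:,:2]/P[:,2:]).astype(np.float32)
        ok=(P[:,0]>3)&(P[:,0]<636)&(P[:,1]>3)&(P[:,1]<(240 if wrist else 396))
        return cv2.remap(g,P[:,0][None],P[:,1][None],1)[0],ok
    def f(q):
        m,ok=S(-2,q); o,_=S(2.5,q); i,_=S(-6.5,q)
        d=np.clip(np.abs(m-o).sum(1),0,80)+np.clip(np.abs(m-i).sum(1),0,80)
        return -d[ok].mean()
    G=[(f((q0[0]+x,q0[1]+y,a)),q0[0]+x,q0[1]+y,a) for x in np.arange(-rng,rng+.0001,.002) for y in np.arange(-rng,rng+.0001,.002) for a in np.arange(.03,.091,.01)]
    G.sort(); out=[]
    for b in G[:3]:
        r=minimize(f,b[1:],method='Nelder-Mead',options=dict(initial_simplex=[np.array(b[1:])+d for d in([0,0,0],[.002,0,0],[0,.002,0],[0,0,.01])])); out.append((r.fun.round(1),*r.x.round(4)))
    return min(out)
E
python3 - <<'E'
from tray import *
for n in('w15','t0','t4','s0'): print(n,fitt(load(n),(.543,.258),wrist=n[0]=='w'))
E
```

```text
w15 (np.float64(-125.2), np.float64(0.5316), np.float64(0.2743), np.float64(0.0447))
t0 (np.float64(-131.8), np.float64(0.5437), np.float64(0.2562), np.float64(0.0496))
t4 (np.float64(-134.3), np.float64(0.5436), np.float64(0.2561), np.float64(0.0519))
s0 (np.float64(-105.5), np.float64(0.5551), np.float64(0.2642), np.float64(0.051))
```

Run:
```python
from tray import *
for z in(.1015,.096):
  for n in('w15','t4','s0'): print(z,n,fitt(load(n),(.545,.26),z=z,wrist=n[0]=='w'))
```

```text
0.1015 w15 (np.float64(-140.6), np.float64(0.5457), np.float64(0.2615), np.float64(0.0566))
0.1015 t4 (np.float64(-117.8), np.float64(0.5465), np.float64(0.2623), np.float64(0.0502))
0.1015 s0 (np.float64(-99.3), np.float64(0.5479), np.float64(0.2628), np.float64(0.0527))
0.096 w15 (np.float64(-135.6), np.float64(0.543), np.float64(0.2599), np.float64(0.0599))
0.096 t4 (np.float64(-113.8), np.float64(0.5472), np.float64(0.2641), np.float64(0.0505))
0.096 s0 (np.float64(-96.0), np.float64(0.545), np.float64(0.2624), np.float64(0.0516))
```

At rim height 0.1015 m (the "101.5 mm" in the brief), all three cameras agree: centre (0.546, 0.262), yaw 3°. The corner is therefore at (0.634, 0.333).

Call:
{"name": "step_arm", "arguments": {"motion": [[0.001,0.002,-0.005,0.1,0.05,0.15,0.25],[0,0,0,0.02,0,0.25,0.25],[0,0,0,0,0,0.2,0.25]], "grip_force": 110}}

```text
t: 14.33
tool_pos: [0.6397, 0.3331, 0.1434]
orientation: [0.006, 0.36, 0.933, 0.006]
force: [-0.3, -1.6, -0.5]
opening: 0.0209
```

```bash
python3 c.py .634 .333 .1105;python3 - <<'E'
from tray import *
c=snap('wrist','w16');print(fitt(c,(.546,.262),z=.1015,wrist=True))
E
```

```text
[0.6397 0.3331 0.1434]
tcp [0.6378 0.3324 0.1406] rot [[-0.742, 0.671, 0.01], [0.671, 0.742, 0.005], [-0.004, 0.01, -1.0]] F [-0.1 -0.2  0.2] open 0.0214 t 14.43
shift units [ 0.033 -0.024  0.301]
level turn units [ 0.0032  0.0013 -0.    ] yaw of y 47.9
(np.float64(-129.5), np.float64(0.5385), np.float64(0.2599), np.float64(0.0533))
```

```bash
sed -i 's/^    G=\[/    if q0 is None: return f\n    G=[/' tray.py
python3 - <<'E'
from tray import *
fs={n:fitt(load(n),None,z=.1015,wrist=n[0]=='w') for n in('w15','w16','t4','s0')}
for ns in(('w15','w16'),('w15','w16','t4','s0')):
    G=sorted((sum(fs[n]((x,y,a)) for n in ns),x,y,a) for x in np.arange(.532,.556,.0015) for y in np.arange(.25,.275,.0015) for a in(.045,.052,.059))
    print(ns,[np.round(g,4).tolist() for g in G[:3]])
for n in fs: print(n,[fs[n](q).round(0) for q in((.546,.262,.053),(.5385,.26,.053),(.542,.261,.053))])
E
```

```text
('w15', 'w16') [[-255.9944, 0.5455, 0.2605, 0.052], [-254.8642, 0.547, 0.2605, 0.059], [-254.5638, 0.5455, 0.2605, 0.045]]
('w15', 'w16', 't4', 's0') [[-462.4629, 0.547, 0.2605, 0.059], [-461.7917, 0.5455, 0.2605, 0.052], [-461.202, 0.547, 0.2605, 0.052]]
w15 [np.float64(-135.0), np.float64(-100.0), np.float64(-127.0)]
w16 [np.float64(-96.0), np.float64(-129.0), np.float64(-107.0)]
t4 [np.float64(-117.0), np.float64(-92.0), np.float64(-107.0)]
s0 [np.float64(-97.0), np.float64(-70.0), np.float64(-84.0)]
```

Call:
{"name": "step_arm", "arguments": {"motion": [[0.003,0.001,0,0.04,-0.03,0.1,0.25],[0,0,0,0.02,-0.01,0.11,0.25]]}}

```text
t: 14.65
tool_pos: [0.6341, 0.3342, 0.1251]
orientation: [0.003, 0.36, 0.933, 0.003]
force: [-0.3, 0.9, 0.6]
opening: 0.021
```

```bash
python3 c.py .634 .332 .1105
```

```text
[0.6341 0.3342 0.1251]
tcp [0.6331 0.3338 0.1233] rot [[-0.741, 0.671, 0.006], [0.671, 0.741, 0.002], [-0.003, 0.006, -1.0]] F [ 0.   0.1 -0.1] open 0.0212 t 14.75
shift units [-0.019 -0.008  0.128]
level turn units [ 0.0018  0.001  -0.    ] yaw of y 47.8
```

Call:
{"name": "step_arm", "arguments": {"motion": [[0.001,0.001,0,-0.01,-0.01,0.06,0.25],[0,0,0,0,-0.01,0.06,0.25]]}}

```text
t: 14.92
tool_pos: [0.6333, 0.3323, 0.1124]
orientation: [0.001, 0.36, 0.933, 0.002]
force: [-0.2, 0.2, 0.3]
opening: 0.0215
```

```bash
python3 c.py .634 .332 .1105
```

```text
[0.6333 0.3323 0.1124]
tcp [0.6326 0.332  0.1115] rot [[-0.741, 0.671, 0.002], [0.671, 0.741, 0.002], [-0.0, 0.003, -1.0]] F [-0.5 -0.8 -0.2] open 0.0212 t 15.02
shift units [-0.01   0.009  0.01 ]
level turn units [ 0.0011  0.0001 -0.    ] yaw of y 47.8
```

Close gently first, without moving the stack.

Call:
{"name": "step_arm", "arguments": {"motion": [[0,0,0,-0.01,0.01,0.01,0.1],[0,0,0,0,0,0,0],[0,0,0,0,0,0,0],[0,0,0,0,0,0,0]], "grip_force": 30}}

```text
t: 15.35
tool_pos: [0.6344, 0.3317, 0.1107]
orientation: [0.001, 0.36, 0.933, 0.001]
force: [-0.7, -0.5, -1.1]
opening: 0.0041
```

```bash
python3 c.py .634 .332 .1105
python3 - <<'E'
from tray import *
t=snap('top','t17');s=snap('scene','s17')
for n in('t17','s17'): print(n,fitt(load(n),(.546,.262),z=.1015))
E
```

```text
[0.6344 0.3317 0.1107]
tcp [0.6344 0.3317 0.1107] rot [[-0.741, 0.671, 0.002], [0.671, 0.741, 0.002], [-0.0, 0.003, -1.0]] F [-0.6 -0.7 -1.2] open 0.0041 t 15.45
shift units [ 0.005 -0.     0.002]
level turn units [ 0.001   0.0001 -0.    ] yaw of y 47.8
t17 (np.float64(-97.6), np.float64(0.5463), np.float64(0.2628), np.float64(0.0282))
s17 (np.float64(-57.0), np.float64(0.549), np.float64(0.262), np.float64(0.0539))
```

Lip gripped (4.1 mm). Firming the grip, then peeling: rotating about the opposite foot, 2° per row.

Call:
{"name": "step_arm", "arguments": {"motion": [[0,0,0,0,0,0,0],[0,0,0,0,0,0,0],[-0.011,-0.002,0,0.003,-0.017,-0.071,0],[-0.011,-0.002,0,0.003,-0.017,-0.071,0],[-0.011,-0.002,0,0.003,-0.017,-0.071,0]], "grip_force": 110}}

```text
t: 15.97
tool_pos: [0.6296, 0.3297, 0.13]
orientation: [0.028, 0.359, 0.932, 0.047]
force: [2.0, 1.3, -0.3]
opening: 0.0017
```

```bash
python3 c.py .634 .332 .1105
python3 - <<'E'
from h import *
print(st()[0]['ft_torque'])
E
```

```text
[0.6296 0.3297 0.13  ]
tcp [0.6296 0.3289 0.1315] rot [[-0.741, 0.666, 0.087], [0.672, 0.738, 0.068], [-0.019, 0.109, -0.994]] F [ 0.6 -0.1 -0.4] open 0.0019 t 16.07
shift units [-0.008  0.03   0.214]
level turn units [ 0.0346  0.0061 -0.    ] yaw of y 47.9
[ 0.04250713 -0.18822361 -0.02716811]
```

```bash
cat > trk.py <<'E'
from tray import *
base=rr(-2); core=np.clip(base,[-.078,-.053],[.078,.053]); nn=base-core; nn/=np.linalg.norm(nn,axis=1)[:,None]
def score(c,Rt,pt,rmax=400):
    "contrast of tray rim with rim-top pose Rt,pt"
    g=cv2.GaussianBlur(c['color'],(0,0),.8).astype(float)
    def S(o):
        W=np.c_[base+nn*(o+2)/1000,np.zeros(len(base))]@Rt.T+pt
        X=W@c['R'].T+c['t']; P=X@c['mtx'].T; P=(P[:,:2]/P[:,2:]).astype(np.float32)
        return cv2.remap(g,P[:,0][None],P[:,1][None],1)[0],(P[:,0]>3)&(P[:,0]<636)&(P[:,1]>3)&(P[:,1]<min(396,rmax))&(X[:,2]>.02)
    m,ok=S(-2);o,_=S(2.5);i,_=S(-6.5)
    d=np.clip(np.abs(m-o).sum(1),0,80)+np.clip(np.abs(m-i).sum(1),0,80)
    return d[ok].mean(),ok.sum()
T0=Ro.from_euler('z',.053).as_matrix(); P0=np.array([.546,.261,.1015])
G0=np.array([.6344,.3317,.1107]); Rg0=np.array([[-.741,.671,.002],[.671,.741,.002],[0,.003,-1.]])
A=Rg0.T@T0; B=Rg0.T@(P0-G0)   # tray in tool frame
def pred():
    s,R=st(); Rm=R.as_matrix(); return Rm@A, np.array(s['tool_pos'])+Rm@B
E
python3 - <<'E'
from trk import *
for n in('wrist','scene','top'):
    c=snap(n,'p1'+n[0]); Rt,pt=pred(); r=240 if n=='wrist' else 400
    print(n,'moved',score(c,Rt,pt,r),'still',score(c,T0,P0,r))
    for k in(.5,.8,1.2): 
        rv=Ro.from_matrix(Rt@T0.T).as_rotvec()
        R2=Ro.from_rotvec(rv*k).as_matrix(); piv=T0@np.array([-.075,-.05,-.0395])+P0
        print(k,np.round(score(c,R2@T0,piv+R2@(P0-piv),r),1),end=' ')
    print()
s=np.mean(np.abs(load('p1s')['color'].astype(int)-load('s17')['color'])[165:255,360:440]);print('scene diff',s)
E
```

```text
wrist moved (np.float64(147.08342211174244), np.int64(33)) still (np.float64(123.24259868421052), np.int64(38))
0.5 [96. 35.] 0.8 [148.5  33. ] 1.2 [86.1 32. ] 
scene moved (np.float64(52.01304024512615), np.int64(218)) still (np.float64(50.01115431479358), np.int64(218))
0.5 [ 55.3 218. ] 0.8 [ 53.2 218. ] 1.2 [ 45.8 218. ] 
top moved (np.float64(98.81727082138761), np.int64(218)) still (np.float64(84.61880913130734), np.int64(218))
0.5 [ 94.2 218. ] 0.8 [ 98.8 218. ] 1.2 [101.9 218. ] 
scene diff 12.329305555555555
```

The wrist and top images both fit the lifted pose better, so the tray is following. Continuing.

Call:
{"name": "step_arm", "arguments": {"motion": [[-0.011,-0.002,0,0.003,-0.017,-0.071,0],[-0.011,-0.002,0,0.003,-0.017,-0.071,0],[-0.011,-0.002,0,0.003,-0.017,-0.071,0],[-0.011,-0.002,0,0.003,-0.017,-0.071,0]]}}

```text
t: 16.55
tool_pos: [0.6215, 0.3251, 0.1535]
orientation: [0.063, 0.355, 0.927, 0.105]
force: [1.2, 1.8, 0.6]
opening: 0.0018
```

```bash
python3 c.py .634 .332 .1105
cat > chk.py <<'E'
import sys; from trk import *
tag=sys.argv[1]; s,_=st(); print('ft',np.round(s['ft_torque'],2),'j',np.round(s['joints'],2))
Rt,pt=pred(); print('tray pred',pt.round(3),'normal',Rt[:,2].round(3))
for X in((-78,-53),(78,53)): print(X,'foot z',(Rt@np.array([X[0]/1000,X[1]/1000,-.0395])+pt)[2].round(4))
for n in('wrist','scene','top'):
    c=snap(n,tag+n[0]); Rt,pt=pred(); r=240 if n=='wrist' else 400
    best=max((round(float(score(c,Ro.from_rotvec(k*np.cross(T0@[.82,.57,0],[0,0,1])).as_matrix()@Rt,
        (lambda R,g:g+R@(pt-g))(Ro.from_rotvec(k*np.cross(T0@[.82,.57,0],[0,0,1])).as_matrix(),np.array(s['tool_pos'])),r)[0]),1),round(float(k),3)) for k in np.arange(-.2,.21,.02))
    print(n,'pred',np.round(score(c,Rt,pt,r),1),'still',np.round(score(c,T0,P0,r),1),'best sag',best)
E
python3 chk.py p2
```

```text
[0.6215 0.3251 0.1535]
tcp [0.6213 0.3243 0.1544] rot [[-0.739, 0.646, 0.192], [0.672, 0.725, 0.149], [-0.043, 0.24, -0.97]] F [ 0.9  1.  -0.7] open 0.0019 t 16.65
shift units [-0.023  0.032  0.461]
level turn units [ 0.0763  0.0136 -0.    ] yaw of y 48.3
ft [-0.11  0.02  0.05] j [-0.66  0.52  0.17  1.72 -0.19  0.67  0.45]
tray pred [0.538 0.257 0.118] normal [-0.19  -0.147  0.971]
(-78, -53) foot z 0.0572
(78, 53) foot z 0.1026
wrist pred [131.3  33. ] still [105.6  47. ] best sag (151.8, -0.02)
scene pred [ 51.8 218. ] still [ 46. 218.] best sag (53.1, -0.02)
top pred [100. 218.] still [ 83.1 218. ] best sag (105.5, -0.06)
```

Call:
{"name": "step_arm", "arguments": {"motion": [[-0.011,-0.002,0,0.003,-0.017,-0.08,0],[-0.011,-0.002,0,0.003,-0.017,-0.08,0],[-0.008,-0.001,0,0.003,-0.013,-0.07,0]]}}

```text
t: 17.05
tool_pos: [0.6145, 0.3211, 0.1717]
orientation: [0.086, 0.351, 0.921, 0.144]
force: [1.6, 0.6, 0.2]
opening: 0.0017
```

```bash
python3 c.py .62 .323 .30; python3 chk.py p3
```

```text
[0.6145 0.3211 0.1717]
tcp [0.6145 0.3204 0.1724] rot [[-0.737, 0.623, 0.26], [0.673, 0.711, 0.205], [-0.057, 0.326, -0.944]] F [2.4 0.9 2. ] open 0.0017 t 17.15
shift units [-0.097  0.469 -1.184]
level turn units [ 0.1037  0.0183 -0.    ] yaw of y 48.7
ft [-0.15 -0.05  0.04] j [-0.64  0.46  0.14  1.81 -0.21  0.56  0.48]
tray pred [0.534 0.255 0.127] normal [-0.258 -0.202  0.945]
(-78, -53) foot z 0.0584
(78, 53) foot z 0.1202
wrist pred [127.6  33. ] still [77.6 54. ] best sag (148.9, -0.04)
scene pred [ 64.7 218. ] still [ 59.7 218. ] best sag (65.0, -0.02)
top pred [ 77.9 218. ] still [ 67.7 218. ] best sag (81.0, -0.04)
```

The corner is up about 60 mm with the opposite foot still down, and the wrist fit (149 vs 78) confirms the tray follows. Lifting it out along world up, gently at first.

Call:
{"name": "step_arm", "arguments": {"motion": [[0,0,0,-0.005,0.03,-0.09,0],[0,0,0,-0.005,0.03,-0.09,0],[0,0,0,-0.008,0.05,-0.14,0],[0,0,0,-0.011,0.065,-0.19,0],[0,0,0,-0.011,0.065,-0.19,0],[0,0,0,-0.014,0.08,-0.235,0],[0,0,0,-0.014,0.08,-0.235,0]]}}

```text
t: 17.88
tool_pos: [0.6096, 0.32, 0.2918]
orientation: [0.078, 0.352, 0.923, 0.133]
force: [0.9, 0.7, -0.8]
opening: 0.0018
```

```bash
python3 c.py .62 .323 .30; python3 chk.py p4;  python3 - <<'E'
from h import *
# stack check: diff of lower walls in scene between s17 and now
a=load('s17')['color'].astype(int);b=load('p4s')['color'].astype(int)
for n,im in(('before',a),('now',b)):
    m=((im[:,:,0]>70)&(im[:,:,1]<60)&(im[:,:,2]<60)).astype(np.uint8); k,l,s,c=cv2.connectedComponentsWithStats(m); print(n,s[1:][s[1:,4]>80].tolist())
E
```

```text
[0.6096 0.32   0.2918]
tcp [0.612  0.3212 0.2964] rot [[-0.739, 0.627, 0.245], [0.671, 0.715, 0.195], [-0.053, 0.309, -0.95]] F [-0.4 -0.7 -1.1] open 0.0018 t 17.98
shift units [-0.049  0.074 -0.011]
level turn units [ 0.0982  0.0167 -0.    ] yaw of y 48.7
ft [-0.15  0.23 -0.02] j [-0.68  0.34  0.2   1.64 -0.16  0.85  0.42]
tray pred [0.531 0.255 0.253] normal [-0.243 -0.193  0.951]
(-78, -53) foot z 0.1858
(78, 53) foot z 0.2443
wrist pred [140.5  34. ] still [ 65.1 147. ] best sag (152.9, 0.04)
scene pred [ 45.8 218. ] still [ 45.8 218. ] best sag (63.2, 0.06)
top pred [ 96.5 218. ] still [ 43.9 218. ] best sag (104.5, 0.04)
before [[65, 0, 48, 30, 266], [0, 63, 25, 24, 189], [367, 177, 49, 79, 1664], [121, 208, 49, 51, 459], [554, 377, 86, 23, 785]]
now [[82, 0, 31, 23, 158], [0, 63, 23, 25, 171], [367, 157, 64, 99, 3745], [124, 212, 46, 48, 422], [554, 377, 86, 23, 767]]
```

The tray is free (top fit 105 vs 44) and the stack's outline is unchanged (columns from 367, bottom row 256). Levelling, then carrying it over.

Call:
{"name": "step_arm", "arguments": {"motion": [[0.018,0.003,0,0,0,0,0],[0.028,0.005,0,0,0,0,0],[0.028,0.005,0,0,0,0,0],[0.025,0.004,0,0,0,0,0],[0.014,0.002,0,0,0,0,0]]}}

```text
t: 18.55
tool_pos: [0.604, 0.3157, 0.285]
orientation: [-0.021, 0.357, 0.933, -0.033]
force: [0.4, -0.3, -1.6]
opening: 0.0015
```

```bash
python3 c.py .62 .04 .27; python3 chk.py p5
```

```text
[0.604  0.3157 0.285 ]
tcp [0.6043 0.3163 0.2836] rot [[-0.744, 0.665, -0.06], [0.668, 0.743, -0.045], [0.015, -0.074, -0.997]] F [ 0.1  0.3 -2.2] open 0.0015 t 18.65
shift units [-1.964 -1.939  0.251]
level turn units [-0.0235 -0.0047  0.    ] yaw of y 48.2
ft [ 0.24 -0.28 -0.03] j [-0.7   0.56  0.23  1.3  -0.11  1.37  0.37]
tray pred [0.516 0.245 0.283] normal [0.062 0.047 0.997]
(-78, -53) foot z 0.2513
(78, 53) foot z 0.2365
wrist pred [65.4 33. ] still [ 62.4 166. ] best sag (136.0, 0.08)
scene pred [ 45. 218.] still [ 39.3 218. ] best sag (62.4, 0.06)
top pred [115.9 218. ] still [ 32.8 218. ] best sag (117.5, 0.02)
```

Call:
{"name": "step_arm", "arguments": {"motion": [[0,0,0,-0.1,-0.1,0.01,0],[0,0,0,-0.2,-0.2,0.02,0],[0,0,0,-0.24,-0.24,0.02,0],[0,0,0,-0.24,-0.24,0.02,0],[0,0,0,-0.24,-0.24,0.02,0],[0,0,0,-0.24,-0.24,0.02,0],[0,0,0,-0.24,-0.24,0.02,0],[0,0,0,-0.18,-0.18,0.02,0]], "grip_force": 120}}

```text
t: 19.47
tool_pos: [0.6109, 0.0678, 0.2807]
orientation: [-0.016, 0.354, 0.935, -0.023]
force: [-0.2, -0.6, -1.0]
opening: 0.0013
```

```bash
python3 c.py .62 .04 .27; python3 chk.py p6
```

```text
[0.6109 0.0678 0.2807]
tcp [0.6112 0.0639 0.281 ] rot [[-0.744, 0.666, -0.046], [0.668, 0.744, -0.034], [0.011, -0.056, -0.998]] F [-0.1 -1.  -0.7] open 0.0017 t 19.57
shift units [-0.226 -0.113  0.114]
level turn units [-0.018  -0.0036  0.    ] yaw of y 48.1
ft [ 0.16 -0.2   0.02] j [-0.39  0.43  0.28  1.53 -0.09  1.26  0.74]
tray pred [ 0.523 -0.007  0.279] normal [0.048 0.037 0.998]
(-78, -53) foot z 0.2449
(78, 53) foot z 0.2335
wrist pred [137.3  33. ] still [93.5 83. ] best sag (160.0, 0.08)
scene pred [ 76.6 218. ] still [ 58.2 218. ] best sag (84.3, 0.06)
top pred [ 83.6 218. ] still [ 38. 218.] best sag (88.1, -0.08)
```

Call:
{"name": "step_arm", "arguments": {"motion": [[0,0,0,-0.12,-0.07,0.02,0],[0,0,0,-0.08,-0.04,0.02,0],[0,0,0,0,0,0,0]]}}

```text
t: 19.97
tool_pos: [0.6184, 0.0539, 0.2767]
orientation: [-0.017, 0.35, 0.937, -0.021]
force: [-0.2, -0.5, -1.8]
opening: 0.0019
```

```bash
python3 c.py .62 .04 .27
cat > fin.py <<'E'
from trk import *
import sys
cs=[(snap(n,sys.argv[1]+n[0]),240 if n=='wrist' else 400) for n in('wrist','scene','top')]
Rt,pt=pred(); g=np.array(st()[0]['tool_pos'])
def f(v,sel=(0,1,2)):
    R=Ro.from_rotvec(v[:3]).as_matrix(); return -sum(score(cs[i][0],R@Rt,g+R@(pt-g)+v[3:],cs[i][1])[0] for i in sel)
rs=[]
for k in(0,.05,.1):
  for j in(-.04,0,.04):
    d,e=np.cross([.788,.616,0],[0,0,1]),np.array([.788,.616,0])
    v0=np.r_[k*d+j*e,0,0,0]
    r=minimize(f,v0,method='Nelder-Mead',options=dict(initial_simplex=v0+np.vstack([np.zeros(6),np.diag([.03]*3+[.003]*3)]),maxfev=250)); rs.append((r.fun,r.x))
rs.sort(key=lambda a:a[0])
for fun,v in rs[:3]:
    R=Ro.from_rotvec(v[:3]).as_matrix()@Rt; p=g+Ro.from_rotvec(v[:3]).as_matrix()@(pt-g)+v[3:]
    print(round(fun,1),'shift',v[3:].round(4),'centre',p.round(3),'normal',R[:,2].round(3),'tilt deg',np.degrees(np.arccos(R[2,2])).round(1),'each',[round(-f(v,(i,)),0) for i in(0,1,2)])
E
python3 fin.py p7
```

```text
[0.6184 0.0539 0.2767]
tcp [0.6182 0.0553 0.2769] rot [[-0.755, 0.654, -0.046], [0.655, 0.755, -0.027], [0.017, -0.051, -0.999]] F [-0.2  0.  -2. ] open 0.0013 t 20.07
shift units [-0.115 -0.1    0.072]
level turn units [-0.0162 -0.0054  0.    ] yaw of y 49.1
-339.1 shift [ 0.0047  0.0014 -0.0135] centre [ 0.535 -0.014  0.266] normal [0.068 0.085 0.994] tilt deg 6.2 each [np.float64(160.0), np.float64(106.0), np.float64(73.0)]
-338.7 shift [ 0.0049  0.0021 -0.0133] centre [ 0.535 -0.014  0.267] normal [0.084 0.072 0.994] tilt deg 6.4 each [np.float64(160.0), np.float64(107.0), np.float64(71.0)]
-338.5 shift [ 0.0059 -0.0004 -0.0125] centre [ 0.535 -0.015  0.265] normal [0.068 0.057 0.996] tilt deg 5.1 each [np.float64(160.0), np.float64(104.0), np.float64(75.0)]
```

```bash
python3 - <<'E'
s=open('trk.py').read()
s=s.replace("(P[:,1]<min(396,rmax))","((P[:,1]<min(396,rmax))|((rmax<300)&(P[:,1]<300)&(P[:,0]<190)))")
open('trk.py','w').write(s)
f=open('fin.py').read()
f=f.replace("for i in sel)","for i in sel)+(len(sel)>1)*3*np.sum((v[3:]/.003)**2)")
f=f.replace("cs=[(snap(n,sys.argv[1]+n[0])","cs=[((load if len(sys.argv)>2 else lambda k:snap(n,k))(sys.argv[1]+n[0])")
f+="""
for sel in((0,),(1,),(2,),(0,1),(0,1,2)):
    G=[]
    for a in np.arange(-.12,.121,.01):
        for b in np.arange(-.12,.121,.02):
            R=Ro.from_rotvec(a*d+b*e).as_matrix(); n=(R@Rt)[:,2]
            G.append((sum(score(cs[i][0],R@Rt,g+R@(pt-g),cs[i][1])[0] for i in sel).round(1),n[0].round(3),n[1].round(3)))
    print(sel,sorted(G)[-1:-4:-1])
"""
open('fin.py','w').write(f)
E
python3 fin.py p7 old
```

```text
-322.9 shift [-0.0011  0.0023 -0.0011] centre [ 0.53  -0.014  0.268] normal [-0.03   0.054  0.998] tilt deg 3.6 each [np.float64(160.0), np.float64(86.0), np.float64(80.0)]
-322.8 shift [-0.0003  0.002  -0.0014] centre [ 0.53  -0.014  0.268] normal [-0.021  0.052  0.998] tilt deg 3.2 each [np.float64(159.0), np.float64(86.0), np.float64(79.0)]
-322.8 shift [-0.0007  0.0022 -0.0017] centre [ 0.53  -0.014  0.269] normal [-0.02   0.064  0.998] tilt deg 3.8 each [np.float64(160.0), np.float64(86.0), np.float64(80.0)]
(0,) [(np.float64(152.4), np.float64(-0.12), np.float64(0.05)), (np.float64(151.1), np.float64(-0.108), np.float64(0.034)), (np.float64(150.7), np.float64(-0.096), np.float64(0.019))]
(1,) [(np.float64(84.7), np.float64(0.01), np.float64(-0.051)), (np.float64(84.7), np.float64(0.005), np.float64(-0.029)), (np.float64(84.5), np.float64(0.017), np.float64(-0.045))]
(2,) [(np.float64(94.6), np.float64(0.036), np.float64(0.045)), (np.float64(94.5), np.float64(0.023), np.float64(0.061)), (np.float64(94.4), np.float64(0.044), np.float64(0.051))]
(0, 1) [(np.float64(226.5), np.float64(-0.12), np.float64(0.05)), (np.float64(226.0), np.float64(-0.096), np.float64(0.019)), (np.float64(225.8), np.float64(-0.108), np.float64(0.034))]
(0, 1, 2) [(np.float64(307.4), np.float64(-0.1), np.float64(0.04)), (np.float64(307.4), np.float64(-0.12), np.float64(0.05)), (np.float64(306.7), np.float64(-0.108), np.float64(0.034))]
```

```bash
cat > sil.py <<'E'
from trk import *
import sys
from scipy.optimize import differential_evolution
tag=sys.argv[1]
core0=np.clip(rr(0),[-.078,-.053],[.078,.053]); out=rr(0)
def masks(c,box):
    im=cv2.GaussianBlur(c['color'],(0,0),.6).astype(int); r,g,b=im[:,:,0],im[:,:,1],im[:,:,2]
    red=(r-g>28)&(r>2.0*g)&(np.abs(g-b)<25); bench=(g>=r-3)&(g>45)
    k=np.zeros(red.shape,bool);k[box[1]:box[3],box[0]:box[2]]=1
    return red&k,bench&k
Rt,pt=pred(); g=np.array(st()[0]['tool_pos']); D=[]
for n in('scene','top'):
    c=load(tag+n[0]) if len(sys.argv)>2 else snap(n,tag+n[0])
    P=np.array([proj(c,Rt@np.r_[o,0]+pt) for o in out]); lo=P.min(0)-25; hi=P.max(0)+25
    box=[int(max(0,v)) for v in(*lo,*hi)]; D.append((c,*masks(c,box))); print(n,box,'red',D[-1][1].sum())
def cost(v,each=False):
    R=Ro.from_rotvec(v[:3]).as_matrix(); T=R@Rt; p=g+R@(pt-g)+v[3:6]; o=[]
    inner=out*(1-0); nrm=(out-core0); low=out-nrm/np.linalg.norm(nrm,axis=1)[:,None]*v[6]
    W=np.vstack([np.c_[out,np.zeros(len(out))],np.c_[low,np.full(len(low),-.0395)]])@T.T+p
    for c,red,bench in D:
        X=(W@c['R'].T+c['t'])@c['mtx'].T; P=X[:,:2]/X[:,2:]
        h=cv2.convexHull(P.astype(np.float32)); m=np.zeros(red.shape,np.uint8)
        cv2.fillConvexPoly(m,np.round(h*16).astype(np.int32),1,cv2.LINE_8,4); m=m>0
        o.append((red&~m).sum()+(bench&m).sum())
    return o if each else sum(o)+10*np.sum((np.array(v[3:6])/.003)**2)
b=[(-.15,.15),(-.15,.15),(-.06,.06)]+[(-.008,.008)]*3+[(.005,.03)]
for seed in(1,2):
    r=differential_evolution(cost,b,seed=seed,maxiter=70,popsize=10,tol=1e-6)
    T=Ro.from_rotvec(r.x[:3]).as_matrix()@Rt; p=g+Ro.from_rotvec(r.x[:3]).as_matrix()@(pt-g)+r.x[3:6]
    print(round(r.fun),cost(r.x,True),'v',r.x.round(3),'centre',p.round(3),'normal',T[:,2].round(3),'tilt',np.degrees(np.arccos(T[2,2])).round(1))
s,R=st(); print('normal wanted; tilt about diag/perp as turn units (tool):',(R.inv().apply(np.cross(T[:,2],[0,0,1]))/np.pi).round(4))
E
python3 sil.py p7 old
```

```text
scene [262, 72, 387, 191] red 1315
top [268, 136, 394, 282] red 4803
6 [np.int64(6), np.int64(0)] v [ 0.044 -0.056  0.002 -0.    -0.    -0.     0.018] centre [ 0.532 -0.017  0.266] normal [-0.008 -0.015  1.   ] tilt 0.9
6 [np.int64(6), np.int64(0)] v [ 0.091 -0.056 -0.001  0.    -0.001 -0.     0.019] centre [ 0.532 -0.017  0.263] normal [-0.008 -0.061  0.998] tilt 3.6
normal wanted; tilt about diag/perp as turn units (tool): [ 0.0165 -0.0108  0.0008]
```

```bash
sed -i "s/for n in('scene','top'):/for n in('scene','top','wrist'):/; s/    box=\[int/    if n=='wrist': lo,hi=np.array([0,0]),np.array([330,235])\n    box=[int/" sil.py
python3 sil.py p7 old
python3 - <<'E'
from h import *
c=load('p7w')['color']; im=cv2.resize(c,(32,20),interpolation=cv2.INTER_AREA)
for r in im: print(' '.join('R' if p[0]>1.8*p[1] and p[0]>50 else ('b' if p[1]>=int(p[0])-4 and p[1]>45 else ('k' if p.max()<60 else '.')) for p in r.astype(int)))
E
```

```text
scene [262, 72, 387, 191] red 1315
top [268, 136, 394, 282] red 4803
wrist [0, 0, 330, 235] red 43468
32 [np.int64(20), np.int64(0), np.int64(4)] v [ 0.023 -0.047 -0.002 -0.     0.002  0.002  0.011] centre [ 0.531 -0.015  0.27 ] normal [0.001 0.006 1.   ] tilt 0.3
23 [np.int64(20), np.int64(0), np.int64(1)] v [ 0.064 -0.015 -0.01   0.     0.001  0.001  0.012] centre [ 0.531 -0.015  0.269] normal [ 0.033 -0.035  0.999] tilt 2.7
normal wanted; tilt about diag/perp as turn units (tool): [ 0.0015 -0.0151  0.0008]
R R R . b b . k . b b b b b b b b . R R R R R R R R R R R . b b
R R R R . b . . . b b b b b b b b b . R R R R R R R R R . b b b
R R R R R . b b b b b b b b b b b b b R R R R R R R R . b b b b
R R R R R R R b b b b b b b b b b b b b R R R R R R . b b b b b
R R R R R R R R b b b b b b b b b b b b . R R R R . b b b b b b
R R R R R R R R R b b b b b b b b b b b b . R . b b b b b b b b
R R R R R R R R R R . b b b b b b b b b b b b b b b . . b b b b
R R R R R R R R R R R . b b b b b b b b b b b b b . b b b b b b
R R R R R R R R R R R R . b b b b b b b b b b b b . b b b . b b
R R R R R R R R R R R R R . b b b b b b b b b b b . b b b b . .
R R R R R R R R R R R R R R . b b b b b b b b b b b . b b . . .
R R R R R R R R R R R R R R R . b b b b b b b b b b b . . . . .
R R R R R R R R R R R R R R R R . b b b . . b b b b b . . . . .
R R R R R R R R R R R R R R R . . b b b . . . b b b b b . . . .
R R R R R R R R R R R R R R k . . b b b b . . . b b b b b b . .
R R R R R R R R R R R R R R k k k k b b b . . . b b b b b b b b
. R R R R R R R R R k k k k k k k k k k k k . k b b b b b b b b
b . R R R R R R R k k . b k k b b k k k k k k k b b b b b b b b
b b b . R R R k k k R k k k k b b k k k k b k k k b b b b b b b
b b b b . k k k k k k k k k k k k k k k k k k k k k k b b b b b
```

The wrist grid shows the tray still held at the fingers. Silhouette fits put it at centre (0.531, −0.015, rim z 0.27) with 0.3–2.7° of tilt. Last check for drift, nested bowls and the stack, then handing in.

Run:
```python
from tray import *
for i in range(10): c=cams.camera('wrist')
c=snap('wrist','z_w'); s=snap('scene','z_s'); t=snap('top','z_t')
a=load('p7w')['color'].astype(int)[:230,:250]; print('wrist drift',np.abs(a-c['color'].astype(int)[:230,:250]).mean().round(2))
for n,cc in(('scene',s),('top',t)):
    print(n,'small',ring(cc,[.538,-.236,.07],.031),'med',ring(cc,[.5395,-.2365,.058],.045),'large',ring(cc,[.538,-.2375,.045],.06))
    print('stack',fitt(cc,(.546,.261),z=.086))
x,_=st(); print(x['t'],np.round(x['tool_pos'],4),np.round(x['force'],1),x['opening'],np.abs(x['joint_velocities']).max())
```

```text
wrist drift 1.15
scene small (68, np.float64(0.5425), np.float64(-0.224)) med (92, np.float64(0.553), np.float64(-0.226)) large (61, np.float64(0.5395), np.float64(-0.236))
stack (np.float64(-93.8), np.float64(0.5477), np.float64(0.263), np.float64(0.0555))
top small (63, np.float64(0.538), np.float64(-0.2255)) med (115, np.float64(0.544), np.float64(-0.241)) large (155, np.float64(0.538), np.float64(-0.2375))
stack (np.float64(-67.4), np.float64(0.5462), np.float64(0.2626), np.float64(0.0531))
20.8667 [0.6181 0.0551 0.2771] [ 1.  -0.3 -1.7] 0.0012383325496592933 0.002011886976324119
```

```bash
python3 -c "
from cell import arm
print(arm.close_job())"
```

```text
the job is handed in; nothing more can be done
None
```

I nested the three bowls and peeled the top tray off by one corner. I handed the job in with the tray held up beside the bowls, at about 21 s on the robot clock. The small bowl used was the larger dark one.

- **Bowls:** The medium and small bowls each came to rest with 12–13 N upward force. The small one peaked at about 60 N at the wrist as it touched down. From straight above, the wrist camera fitted all three rims concentric within about 3 mm at their seated heights. In the final check the scene and top cameras did not confirm that: their coarser fits of the small and medium rims scatter by about 15 mm, and I took the closer wrist view as right.
- **Peel:** The +x +y corner rose about 60 mm while the opposite foot was still down in the stack, and then the whole tray was lifted out. Two cameras put the remaining stack where it was before, at about (0.547, 0.263) with 3° yaw.
- **Tray at hand-in:**
  - Its centre is at about (0.53, −0.015), with the feet about 23 cm above the bench and an 8 cm gap to the bowls.
  - The force reading is 1.7 N, which matches the tray's weight, and there was no visible drift over the last 0.8 s.
  - **Tilt:** The final outline fits gave 0.3–2.7°, while earlier edge fits gave up to about 6°, so level is only known to a few degrees.
  - **Grip:** The finger opening reads 1.2–1.9 mm on a 4 mm lip. I could not explain that, but all the images show the tray following the gripper.

I had used all 12 picture views before the peel, so everything from there was checked by numbers only. I did not re-measure the other objects on the bench at the end, but nothing I did should have touched them.

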